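Pry open the spice box, load the jar, close and clip it

ROBOT

A 6-joint arm with a two-finger parallel gripper is mounted at the origin on the work surface. World frame = base frame: x ahead of the robot, y to its left, z up, the work surface at z = 0. Lengths are in m, angles in rad, forces in N, time in s.
With the tool pointing down it reaches from about 0.325 to 0.775 m from the base axis. Payload 5.5 kg.
Tool frame: the origin (TCP) lies midway between the tips of the shut fingers; the grasp point (between the pads) lies 19 mm behind it; z points along the fingers, y is the line along which they close (so a half turn about z gives the same grasp; the last joint's range is limited). The gripper opens to 88 mm and grips with 3 to 60 N. Pads are 20 mm wide; open, the fingers measure 115 mm over their backs; the gripper's body (75 mm by 178 mm) begins 61 mm behind the grasp point.
Start: joints at [-1.236, 0.091, 1.231, -0, 1.82, -0.057], TCP at [0.229, -0.555, 0.223] pointing down, gripper open.
Joint ranges: [-2.87, 2.87], [-0.86, 2.18], [0.17, 2.46], [-1.51, 4.65], [0.06, 2.69], [-2.65, 2.65]. Speed limits (rad/s): [2.57, 2.57, 3.01, 3.14, 3.14, 3.14].

INTERFACE

Orientations are given as a 3x3 rotation matrix whose columns are the frame's x, y, z axes.
In Python, from plant import * gives the robot as it stands. The module is installed in compiled form; this text tells all that it offers.
- The arm moves only by the tool carry_out, never from a script. Its argument "rows" is a list of rows, each a list of 7 numbers: the turn, a rotation vector about the world's x, y, z in rad, then the shift along the world's x, y, z in mm, then the opening, from 0 (shut) to 1 (fully open). In form: [[ax, ay, az, x, y, z, grip], ...]. A call has 1 to 5 rows; each row is the pose to reach, as a shift and turn from the pose commanded when the call began; what a row does not reach only later rows make up. A row lasts 1/12 s, in which the tool goes at most 41.7 mm and 7.16 degrees, less where a joint would pass 70% of its speed; a pose out of reach is approached as far as the arm can. A call with a gripper value outside its range is refused whole. The fingers move at their own pace and stop on an object; "force" is the grip in N (left out, the last holds). Time passes only in rows, so rows that repeat a pose let the fingers close. It gives the time, the measured TCP pose, the force, the opening and the grip force at its end, in the units of the state.
- get_obs(): the state, without advancing time (a new reading comes with each control period).
- get_image(name): name is "scene" or "top" or "wrist"; returns a dict with "color" (400x640x3 uint8, red, green, blue), "camera_matrix" (3x3 intrinsics, pixels), "T" (4x4, takes a point from camera to world coordinates); the wrist camera has in their place "mount" (4x4, takes a point from camera to tool coordinates, whose origin is the TCP and whose axes are the flange's). Camera axes: x right, y up, looking along -z (the intrinsics and any distortion apply to the point x, -y, -z); pixel columns grow to the right and rows downward; lengths in m; the calibration is good to about 2 mm. A picture is of the moment at which its call begins: read the wrist's pose just before it. There is no depth.
- sign_off(): hands the job in; it is judged then, once.
The state is a dict: "t": time; "joint_pos": joint angles; "qd": joint speeds; "joint_torque": joint torques, N m; "position": TCP position; "tcp_rot": TCP orientation; "contact_force": force on the tool from outside, world axes, zero at the start; "wrist_torque": the same for the moment, N m; "gripper_width": finger opening in m; "gripper_force": force on a finger pad.
Only numpy, scipy, OpenCV 4.12 (cv2) and the standard library are available. Lean on these libraries where they do the work, as an engineer would, in place of code of your own. Each camera call takes 0.05 s, during which the arm holds its last target. There are 200 camera calls.

TASK

Pry up the lid of the blue spice box with the blade of the wooden-handled spreading knife, not with the fingers, swing it wide open, and lay the knife back down flat on the bare worktop, clear of the box. Stand the yellow-capped jar upright on the cork pad in the empty compartment without dropping it. Then shut the lid fully and, once it is shut, press the orange clip all the way down against the front, leaving every other thing in the kitchen where it is.

Things in the scene. Friction and masses are not known exactly. Their poses are not given: they have to be found in the camera images.
- box: Blue open-topped box fixed to the worktop, 120 (x) x 200 (y) x 80 mm high, walls and floor 5 mm; a 5 mm full-height divider makes two compartments, each 110 (x) x 92 (y) mm inside, centred at y = +49 and -49 mm. Origin: centre of the underside. -x is the front (towards the robot), +x the back with the lid's hinge. One compartment holds a jar, the other only a cork pad.
- lid (a joint): Lid angle (rad): 0 shut, grows as the front edge rises, stop at 1.75 (just past upright). White plate 138 x 204 x 5 mm on the rim (underside 80 mm up), hinged along the back edge; its front edge overhangs the box's front wall by 18 mm all along, so a blade fits under it. Stiff hinge: it stays where it is left; about 2 N at the front edge lifts it.
- lid_hinge (a point): On the lid's hinge line, at the underside of the lid, mid-width: in the box frame (60, 0, 80) mm. The hinge line runs along the box's y.
- lid_front (a point): Middle of the lid's front edge, on the underside: 138 mm from the hinge line. The clip is fixed here.
- clip (a joint): Angle (rad) of the orange clip: flap 44 mm wide (y), 38 mm long, 4 mm thick, hinged at the middle of the lid's front edge (2 mm in front of point lid_front, 3 mm above the lid's underside), carried by the lid. 0: pressed down, square to the lid, in front of the box (its stop); 1.57: straight out, in line with the lid; starts at 1.1 to 1.5. Stays where left; about 1 N at its end turns it.
- clip_end (a point): Middle of the clip's free end, 38 mm from its hinge.
- pad: Round cork pad, 44 mm across, 3 mm thick, fixed to the box's floor in the middle of the empty compartment (left or right). Origin: centre of its underside, 5 mm above the worktop.
- jar: The jar to load: red with a white label and a yellow cap, a cylinder 40 mm across and 60 mm high (cap the top 16 mm), about 120 g. Origin: centre of its underside.
- jar_stored: Jar already in the box's other compartment: green, black cap, 40 mm across, 60 mm high. Origin: centre of its underside. Leave it.
- knife: Spreading knife lying flat on the worktop, about 90 g; x axis from handle to blade tip. Dark wooden handle 18 mm wide (y), 20 mm high, x = -85 to +15 mm; flat steel blade 24 mm wide, 2.6 mm thick, mid-plane 8 mm above the underside, tip at x = +115 mm. Origin: underside, on the axis, near the balance point and the front of the handle: grip it there across y.
- jar_black: Bystander: jar with a black cap on the worktop, 40 x 60 mm. Origin: underside centre.
- jar_green: Bystander: jar with a green cap on the worktop, 40 x 60 mm. Origin: underside centre.
- cruet: Bystander: green glass oil cruet, 76 mm across, 155 mm high. Origin: underside centre.
- mug: Bystander: white mug, 80 mm across, 90 mm high. Origin: underside centre.
- spoon: Bystander: wooden spoon lying on the worktop to the left of the knife. Origin: its underside.
There are look-alikes about, which are no part of the job. Of the things that look like the knife, the smallest one is meant.

How it is judged:
By the outcome, as a careful person would: the job done as asked, in the order asked, and still so for the second after the job is handed in, with the robot touching nothing.
It also fails if it takes over 72 s, if anything falls off the work surface, if the arm or the gripper's body presses on something with over 40 N, if the wrist force passes 120 N, or if a joint passes its speed limit or range.

## Working session

There is one attempt and no reset: what is moved stays moved. The work goes in short steps, Python scripts to look and compute and a tool call to move; the robot and the scene stay as the last step left them, time stands still between calls to the robot, and variables do not carry over. Pictures are saved under pics/ and viewed, at most 10 in all, crops included, and the job is handed in when it is done.

Besides the shell and the picture viewer there is one more tool, called in YAML: its name, and indented under it one key for each argument. carry_out: Moves the arm, as the interface text tells. Its arguments: {"type":"object","properties":{"rows":{"type":"array","items":{"type":"array","items":{"type":"number"}}},"force":{"type":"number"}},"required":["rows"]}

```bash
mkdir -p pics
cat > h.py <<'E'
from plant import *
import numpy as np, cv2
def grab(n,f=None):
    o=get_obs(); im=get_image(n)
    if n=="wrist":
        W=np.eye(4); W[:3,:3]=o["tcp_rot"]; W[:3,3]=o["position"]; im["T"]=W@np.array(im["mount"])
    if f: cv2.imwrite(f"pics/{f}.png",cv2.cvtColor(im["color"],cv2.COLOR_RGB2BGR))
    return im
def ray(im,u,v):
    K=np.array(im["camera_matrix"]);T=np.array(im["T"])
    d=np.linalg.inv(K)@[u,v,1]; d=T[:3,:3]@[d[0],-d[1],-d[2]]
    return T[:3,3],d/np.linalg.norm(d)
def onz(im,u,v,z):
    c,d=ray(im,u,v); return c+d*(z-c[2])/d[2]
def two(i1,p1,i2,p2):
    c1,d1=ray(i1,*p1);c2,d2=ray(i2,*p2)
    s=np.linalg.lstsq(np.c_[d1,-d2],c2-c1,rcond=None)[0]
    a=c1+s[0]*d1;b=c2+s[1]*d2
    return (a+b)/2,np.linalg.norm(a-b)
def proj(im,P):
    T=np.array(im["T"]);p=T[:3,:3].T@(np.array(P)-T[:3,3]);q=np.array(im["camera_matrix"])@[p[0],-p[1],-p[2]];return q[:2]/q[2]
E
python3 - <<'E'
from h import *
np.set_printoptions(precision=4,suppress=True)
for n in("scene","top"):
    i=grab(n,n+"0"); print(n,[k for k in i],np.array(i["camera_matrix"]),np.array(i["T"]))
o=get_obs();print(o)
E
```

```text
scene ['color', 'camera_matrix', 'T'] [[451.6728   0.     323.666 ]
 [  0.     451.6728 201.4523]
 [  0.       0.       1.    ]] [[ 0.8432 -0.4366  0.3138  0.8521]
 [ 0.5376  0.6777 -0.5016 -0.6475]
 [ 0.0063  0.5917  0.8061  1.1785]
 [ 0.      0.      0.      1.    ]]
top ['color', 'camera_matrix', 'T'] [[505.5632   0.     320.8454]
 [  0.     505.5632 190.5194]
 [  0.       0.       1.    ]] [[-0.0012  0.9897 -0.143   0.179 ]
 [-1.     -0.0014 -0.0013  0.062 ]
 [-0.0015  0.143   0.9897  1.7385]
 [ 0.      0.      0.      1.    ]]
{'t': 0.1, 'joint_pos': array([-1.2357,  0.0918,  1.2318, -0.    ,  1.8198, -0.0567]), 'qd': array([-0.    , -0.0007, -0.0012, -0.0005, -0.0016, -0.    ]), 'joint_torque': array([  0.0037, -44.7857, -40.7571,   0.0701,   0.0284,  -0.0001]), 'position': array([ 0.229 , -0.5543,  0.2216]), 'tcp_rot': array([[ 0.9242,  0.3818, -0.0006],
       [ 0.3818, -0.9242,  0.0016],
       [ 0.0001, -0.0017, -1.    ]]), 'contact_force': array([-0.6825,  0.0441, -0.501 ]), 'wrist_torque': array([-0.0455, -0.0808,  0.0183]), 'gripper_force': 0.0, 'gripper_width': 0.08753647867955089}
```

View pics/top0.png

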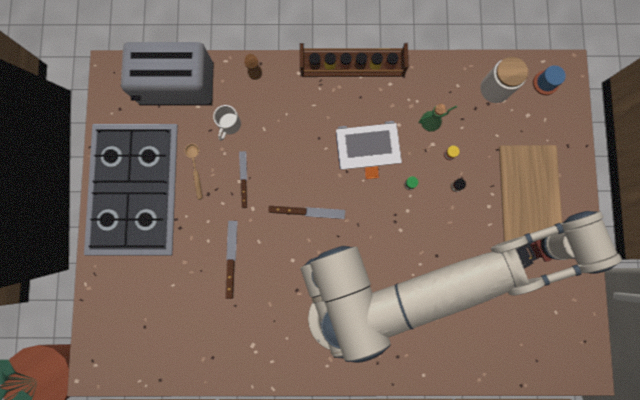

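View pics/scene0.png

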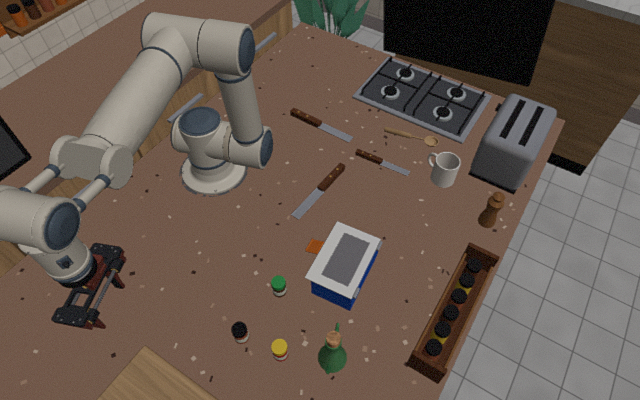

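Scene: a blue box with a white lid at top (368,146), with the orange clip at (372,173) at the front. The yellow cap is at top (453,152) and scene (280,348).

Candidates for the knife:
- A, top (243,180): the shortest, about 55 px.
- B, top (307,212): about 76 px.
- C, top (231,260): about 77 px.

A matches the description: it is the smallest and the spoon lies to its left. Yellow-cap jar: (453,152). The green cap (412,183) and black cap (459,184) are bystanders.

```bash
cat > m1.py <<'E'
from h import *
np.set_printoptions(precision=4,suppress=True)
T=grab("top");S=grab("scene")
# close crops of knife for the check
a=cv2.cvtColor(T["color"],cv2.COLOR_RGB2BGR)[135:315,180:360];b=cv2.cvtColor(S["color"],cv2.COLOR_RGB2BGR)[95:225,280:420]
a=cv2.resize(a,(400,400),interpolation=cv2.INTER_CUBIC);b=cv2.resize(b,(400,371),interpolation=cv2.INTER_CUBIC);b=cv2.copyMakeBorder(b,0,29,0,0,cv2.BORDER_CONSTANT)
cv2.imwrite("pics/kn.png",np.hstack([a,b]))
def mask(im,name,roi):
    h=cv2.cvtColor(im["color"],cv2.COLOR_RGB2HSV);H,Sa,V=[h[...,k].astype(int) for k in range(3)]
    m={"yellow":(H>20)&(H<35)&(Sa>150)&(V>90),"orange":(H>4)&(H<18)&(Sa>190)&(V>120),"white":(Sa<40)&(V>150)}[name]
    z=np.zeros(m.shape,np.uint8);x0,x1,y0,y1=roi;z[y0:y1,x0:x1]=m[y0:y1,x0:x1]
    return z
def big(m):
    c=max(cv2.findContours(m,cv2.RETR_EXTERNAL,cv2.CHAIN_APPROX_NONE)[0],key=cv2.contourArea);return c
def cen(c): M=cv2.moments(c);return np.array([M["m10"]/M["m00"],M["m01"]/M["m00"]])
ct=big(mask(T,"yellow",(430,480,135,170)));cs=big(mask(S,"yellow",(260,300,330,370)))
print("yellow",cen(ct),cen(cs),two(T,cen(ct),S,cen(cs)))
print("clip",two(T,cen(big(mask(T,"orange",(355,390,160,185)))),S,cen(big(mask(S,"orange",(295,330,230,260))))))
lt=big(mask(T,"white",(325,410,115,172)));ls=big(mask(S,"white",(300,390,215,305)))
qt=cv2.boxPoints(cv2.minAreaRect(lt));qs=cv2.approxPolyDP(cv2.convexHull(ls),6,True)[:,0].astype(float)
print("lid top px",qt,"scene",qs)
for p in qt: 
    P=onz(T,*p,.085); print(P, min(np.linalg.norm(proj(S,P)-q) for q in qs))
for q in qs: print("scene z.085",onz(S,*q,.085))
for n,p in dict(tip=(243,152),hend=(244,207),cruet=(432,122),green=(412,183),black=(459,184),mug=(226,118)).items(): print(n,onz(T,*p,.008))
E
python3 m1.py
```

```text
yellow [452.7178 151.0114] [278.7869 346.6693] (array([ 0.5596, -0.3864,  0.0465]), np.float64(0.0010963468100686114))
clip (array([ 0.4801, -0.1017,  0.0645]), np.float64(0.00028099578854582025))
lid top px [[335.6463 128.8171]
 [396.8902 122.0122]
 [401.3536 162.1829]
 [340.1097 168.9878]] scene [[337. 222.]
 [380. 239.]
 [350. 298.]
 [305. 277.]]
[0.6275 0.0141 0.085 ] 2.190444825413096
[ 0.6508 -0.1924  0.085 ] 0.1454968742843273
[ 0.5129 -0.2041  0.085 ] 2.2736417444311345
[0.4901 0.     0.085 ] 3.544695423546113
scene z.085 [ 0.4988 -0.0085  0.085 ]
scene z.085 [0.6315 0.0081 0.085 ]
scene z.085 [ 0.6511 -0.1923  0.085 ]
scene z.085 [ 0.5192 -0.2054  0.085 ]
tip [0.5655 0.3364 0.008 ]
hend [0.3721 0.3289 0.008 ]
cruet [ 0.6726 -0.328   0.008 ]
green [ 0.4549 -0.2516  0.008 ]
black [ 0.4511 -0.4142  0.008 ]
mug [0.6884 0.399  0.008 ]
```

View pics/kn.png

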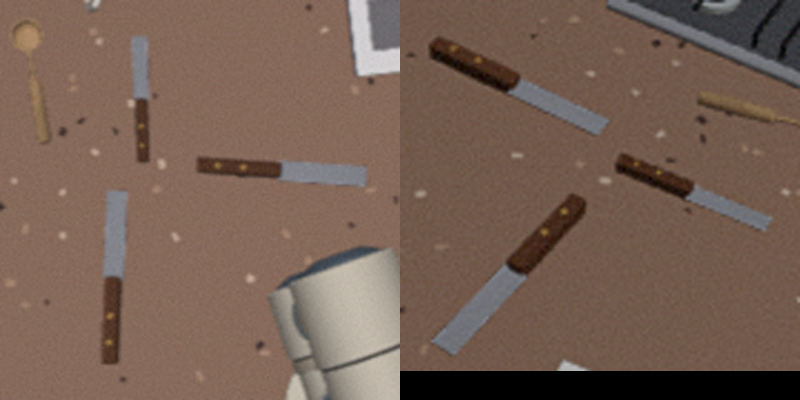

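The crop confirms it: A, the knife nearest the spoon, is clearly the shortest and thinnest. I'll move above it for a wrist view.

carry_out:
  rows:
    - [0,0,-0.07,100,170,0,1]
    - [0,0,-0.07,100,170,0,1]
    - [0,0,-0.07,100,170,0,1]
    - [0,0,-0.07,100,170,0,1]
    - [0,0,-0.07,100,170,0,1]

```text
t: 0.62
position: [0.3302, -0.382, 0.2226]
tcp_rot: [[0.948, 0.317, 0.001], [0.317, -0.948, 0.001], [0.001, -0.0, -1.0]]
contact_force: [1.1, 0.7, 0.1]
gripper_width: 0.0879
gripper_force: 0.0
```

carry_out:
  rows:
    - [0,0,-0.07,60,180,0,1]
    - [0,0,-0.07,60,180,0,1]
    - [0,0,-0.07,60,180,0,1]
    - [0,0,-0.07,60,180,0,1]
    - [0,0,-0.07,60,180,0,1]

```text
t: 1.03
position: [0.3897, -0.2011, 0.2228]
tcp_rot: [[0.968, 0.251, 0.001], [0.251, -0.968, 0.001], [0.001, -0.001, -1.0]]
contact_force: [1.4, -0.1, -0.5]
gripper_width: 0.0877
gripper_force: 0.0
```

carry_out:
  rows:
    - [0,0,-0.07,50,180,0,1]
    - [0,0,-0.07,50,180,0,1]
    - [0,0,-0.07,50,180,0,1]
    - [0,0,-0.07,50,180,0,1]
    - [0,0,-0.07,50,180,0,1]

```text
t: 1.45
position: [0.4394, -0.0207, 0.2226]
tcp_rot: [[0.983, 0.184, 0.0], [0.184, -0.983, 0.001], [0.001, -0.001, -1.0]]
contact_force: [-0.5, 0.6, 0.4]
gripper_width: 0.0877
gripper_force: 0.0
```

carry_out:
  rows:
    - [0,0,-0.07,10,180,0,1]
    - [0,0,-0.07,10,180,0,1]
    - [0,0,-0.07,10,180,0,1]
    - [0,0,-0.07,10,180,0,1]
    - [0,0,-0.07,10,180,0,1]

```text
t: 1.87
position: [0.4484, 0.1601, 0.2222]
tcp_rot: [[0.993, 0.116, -0.001], [0.116, -0.993, 0.002], [-0.0, -0.002, -1.0]]
contact_force: [0.2, -0.3, 0.8]
gripper_width: 0.0877
gripper_force: 0.0
```

carry_out:
  rows:
    - [0,0,-0.07,5,175,0,1]
    - [0,0,-0.07,5,175,0,1]
    - [0,0,-0.07,5,175,0,1]
    - [0,0,-0.07,5,175,0,1]
    - [0,0,-0.07,5,175,0,1]

```text
t: 2.28
position: [0.4528, 0.3355, 0.2211]
tcp_rot: [[0.999, 0.047, -0.002], [0.047, -0.999, 0.001], [-0.002, -0.001, -1.0]]
contact_force: [-0.1, 0.5, -0.1]
gripper_width: 0.0877
gripper_force: 0.0
```

Run:
```python
from h import *
np.set_printoptions(precision=4,suppress=True)
o=get_obs();print(o["t"],o["position"],o["tcp_rot"],o["joint_pos"])
i=grab("wrist","w1");print(i["camera_matrix"],np.array(i["mount"]))
```

```text
2.2833 [0.4528 0.3355 0.2211] [[ 0.9989  0.0466 -0.0023]
 [ 0.0466 -0.9989  0.0011]
 [-0.0022 -0.0012 -1.    ]] [ 0.5759 -0.0065  1.3338  0.0022  1.8156  2.1006]
[[308.1473   0.     317.334 ]
 [  0.     308.1473 202.5424]
 [  0.       0.       1.    ]] [[-0.0004  0.9567  0.2912  0.0807]
 [ 1.      0.0004 -0.     -0.0006]
 [-0.0001  0.2912 -0.9567 -0.1623]
 [ 0.      0.      0.      1.    ]]
```

View pics/w1.png

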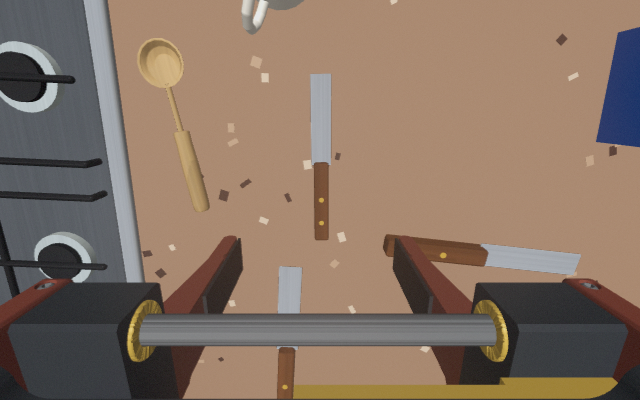

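The wrist view shows the small knife at (321,74) for the tip, (320,163) for the blade/handle junction and (321,240) for the handle end. The spoon is to its left.

Run:
```python
from h import *
np.set_printoptions(precision=4,suppress=True)
W=grab("wrist");S=grab("scene")
h=cv2.cvtColor(W["color"],cv2.COLOR_RGB2HSV).astype(int);H,s,V=h[...,0],h[...,1],h[...,2]
roi=np.zeros(H.shape,bool);roi[60:250,300:345]=1
bl=roi&(s<60)&(V>90);ha=roi&(V<125)&(s>120)
for n,m in(("blade",bl),("handle",ha)):
    c=max(cv2.findContours(m.astype(np.uint8),cv2.RETR_EXTERNAL,cv2.CHAIN_APPROX_NONE)[0],key=cv2.contourArea)
    r=cv2.minAreaRect(c);q=cv2.boxPoints(r);q=q[np.argsort(q[:,1])];a=q[:2].mean(0);b=q[2:].mean(0)
    z=.0093 if n=="blade" else .02
    A,B=onz(W,*a,z),onz(W,*b,z);print(n,a,b,r[1],A,B,np.degrees(np.arctan2(*(A-B)[1::-1])),np.linalg.norm(A-B))
    if n=="blade": print("2view tip",two(W,a,S,(408.8,173.4)), "junc",two(W,b,S,(381.5,161.5)))
    else: print("2view hend",two(W,b,S,(280+.35*220,95+.35*160)))
```

```text
blade [315.5  74. ] [315.5 168. ] (94.0, 27.0) [0.5704 0.3424 0.0093] [0.4635 0.3377 0.0093] 2.5539324257155673 0.10695350925123953
2view tip (array([ 0.572 ,  0.3428, -0.0012]), np.float64(0.0013406962107124375)) junc (array([0.4658, 0.3382, 0.0011]), np.float64(0.0077405813138506415))
handle [319.5 163. ] [319.5 239. ] (76.0, 13.0) [0.4717 0.3332 0.02  ] [0.374  0.3285 0.02  ] 2.7721757033267203 0.09785349977158964
2view hend (array([0.3739, 0.3281, 0.0107]), np.float64(0.007317412850854046))
```

carry_out:
  rows:
    - [0,0,0,4,-3,-180,0.5]
    - [0,0,0,4,-3,-180,0.5]
    - [0,0,0,4,-3,-180,0.5]
    - [0,0,0,4,-3,-180,0.5]
    - [0,0,0,4,-3,-180,0.5]

```text
t: 2.85
position: [0.4555, 0.3232, 0.0358]
tcp_rot: [[0.999, 0.039, -0.008], [0.039, -0.999, -0.006], [-0.008, 0.005, -1.0]]
contact_force: [-0.8, 0.6, -1.9]
gripper_width: 0.0579
gripper_force: 0.0
```

carry_out:
  rows:
    - [0,0,0,0,0,-20,0.5]
    - [0,0,0,0,0,-36,0.5]
    - [0,0,0,0,0,-36,0.5]

```text
t: 3.1
position: [0.4572, 0.3251, 0.0044]
tcp_rot: [[0.999, 0.04, -0.004], [0.04, -0.999, -0.003], [-0.004, 0.003, -1.0]]
contact_force: [-1.5, -0.7, 0.2]
gripper_width: 0.0439
gripper_force: 0.0
```

carry_out:
  rows:
    - [0,0,0,0,0,0,0]
    - [0,0,0,0,0,0,0]
    - [0,0,0,0,0,0,0]
    - [0,0,0,0,0,0,0]
    - [0,0,0,0,0,0,0]
  force: 50

```text
t: 3.52
position: [0.4593, 0.3281, 0.0089]
tcp_rot: [[0.999, 0.042, 0.003], [0.042, -0.999, 0.002], [0.003, -0.002, -1.0]]
contact_force: [-0.0, -0.5, 5.9]
gripper_width: 0.0179
gripper_force: 55.5
```

carry_out:
  rows:
    - [0,0,0,0,0,0,0]
    - [0,0,0,0,0,0,0]
    - [0,0,0,0,0,0,0]
  force: 60

```text
t: 3.77
position: [0.4593, 0.3281, 0.009]
tcp_rot: [[0.999, 0.042, 0.003], [0.042, -0.999, 0.002], [0.003, -0.002, -1.0]]
contact_force: [0.1, -0.2, 6.7]
gripper_width: 0.0175
gripper_force: 64.7
```

Run:
```python
from h import *
np.set_printoptions(precision=4,suppress=True)
i=grab("wrist","w2");o=get_obs();print(o["position"],o["contact_force"],o["wrist_torque"],o["gripper_width"])
```

```text
[0.4593 0.3281 0.009 ] [ 1.1964 -0.7505  6.9399] [-0.1107 -0.0274  0.0249] 0.017517793940644927
```

View pics/w2.png

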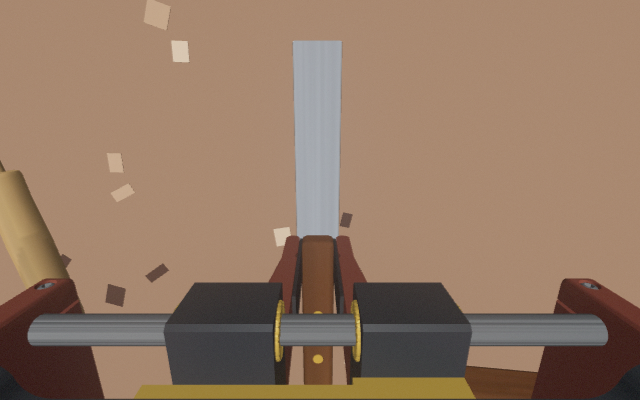

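The knife is gripped and the blade points straight ahead, with its tip at (317,42). Lift it and go to the front of the box.

carry_out:
  rows:
    - [0,0,0,0,0,30,0]
    - [0,0,0,0,0,60,0]
    - [0,0,0,-10,-30,62,0]
    - [0,0,0,-20,-68,62,0]
    - [0,0,0,-30,-106,62,0]

```text
t: 4.23
position: [0.4278, 0.221, 0.0695]
tcp_rot: [[0.999, 0.044, 0.001], [0.044, -0.999, 0.0], [0.001, -0.0, -1.0]]
contact_force: [0.1, -0.4, -1.9]
gripper_width: 0.0174
gripper_force: 64.5
```

carry_out:
  rows:
    - [0,0,0.06,-60,-190,0,0]
    - [0,0,0.06,-60,-190,0,0]
    - [0,0,0.06,-60,-190,0,0]
    - [0,0,0.06,-60,-190,0,0]
    - [0,0,0.06,-60,-190,0,0]

```text
t: 4.65
position: [0.3668, 0.0294, 0.0687]
tcp_rot: [[0.995, 0.102, 0.0], [0.102, -0.995, -0.001], [0.0, 0.001, -1.0]]
contact_force: [0.9, -0.6, -0.5]
gripper_width: 0.0176
gripper_force: 64.5
```

carry_out:
  rows:
    - [0,0,0,-9,-40,0,0]
    - [0,0,0,-9,-82,0,0]
    - [0,0,0,-9,-82,0,0]
    - [0,0,0,-9,-82,0,0]

```text
t: 4.98
position: [0.3588, -0.0526, 0.0689]
tcp_rot: [[0.995, 0.095, 0.001], [0.095, -0.995, -0.0], [0.001, 0.0, -1.0]]
contact_force: [0.0, -0.1, -1.5]
gripper_width: 0.0174
gripper_force: 64.5
```

Run:
```python
from h import *
np.set_printoptions(precision=4,suppress=True)
i=grab("wrist","w3");o=get_obs();print(o["position"],o["tcp_rot"],o["contact_force"],o["wrist_torque"],o["gripper_width"])
```

```text
[ 0.359  -0.0511  0.0688] [[ 0.9951  0.0984  0.0002]
 [ 0.0984 -0.9951  0.0006]
 [ 0.0003 -0.0005 -1.    ]] [-0.2164  0.0636 -1.2023] [-0.004  -0.0074 -0.0075] 0.01800996480697455
```

View pics/w3.png

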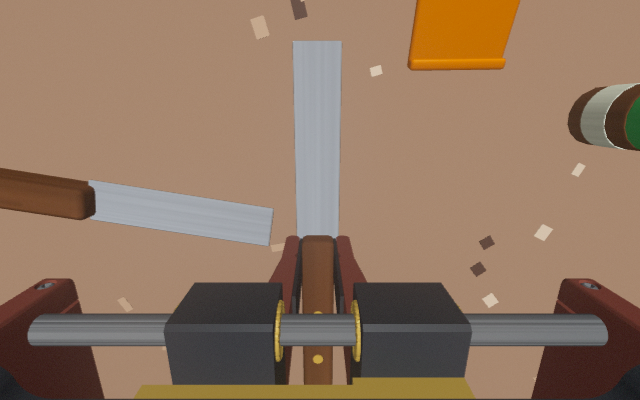

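The knife has not shifted in the grip: the tip is still at (317,42). The clip end is at (410–505, 65), to the right of the blade. I'll raise the arm to see the lid.

carry_out:
  rows:
    - [0,0,0,0,0,40,0]
    - [0,0,0,0,0,80,0]
    - [0,0,0,0,0,110,0]
    - [0,0,0,0,0,110,0]
    - [0,0,0,0,0,110,0]

```text
t: 5.45
position: [0.3602, -0.0489, 0.1805]
tcp_rot: [[0.994, 0.105, 0.004], [0.105, -0.994, -0.0], [0.003, 0.001, -1.0]]
contact_force: [0.4, 0.3, -1.4]
gripper_width: 0.0174
gripper_force: 64.5
```

```bash
cat > m2.py <<'E'
from h import *
np.set_printoptions(precision=4,suppress=True)
i=grab("wrist","w4");o=get_obs();print(o["position"])
h=cv2.cvtColor(i["color"],cv2.COLOR_RGB2HSV).astype(int);H,s,V=h[...,0],h[...,1],h[...,2]
for n,m in (("white",(s<35)&(V>150)),("orange",(H>4)&(H<20)&(s>200)&(V>150)),("blade",(s>25)&(s<70)&(V>120)&(np.arange(640)[None]>280)&(np.arange(640)[None]<360)&(np.arange(400)[:,None]<245))):
    m=m.astype(np.uint8);m[250:]=0
    c=max(cv2.findContours(m,cv2.RETR_EXTERNAL,cv2.CHAIN_APPROX_NONE)[0],key=cv2.contourArea)
    q=cv2.approxPolyDP(cv2.convexHull(c),4,True)[:,0].astype(float)
    print(n,cv2.contourArea(c)); 
    z={"white":.085,"orange":.075,"blade":o["position"][2]}[n]
    for p in q: print(p,onz(i,*p,z))
E
python3 m2.py
```

```text
[ 0.3595 -0.049   0.1785]
white 8620.5
[293.  41.] [ 0.4876 -0.0165  0.085 ]
[341.  42.] [ 0.4907 -0.0526  0.085 ]
[335. 237.] [ 0.3321 -0.0675  0.085 ]
[297. 235.] [ 0.3304 -0.0331  0.085 ]
orange 709.0
[429.  73.] [ 0.4777 -0.1266  0.075 ]
[426.  89.] [ 0.4655 -0.1267  0.075 ]
[377.  87.] [ 0.4629 -0.0866  0.075 ]
[378.  77.] [ 0.4704 -0.0862  0.075 ]
[415.  70.] [ 0.4788 -0.1149  0.075 ]
blade 513.5
[359.  33.] [ 0.4771 -0.0561  0.1785]
[355.  49.] [ 0.47   -0.0551  0.1785]
[292.  71.] [ 0.4569 -0.0255  0.1785]
[281.  32.] [ 0.4736 -0.0189  0.1785]
```

View pics/w4.png

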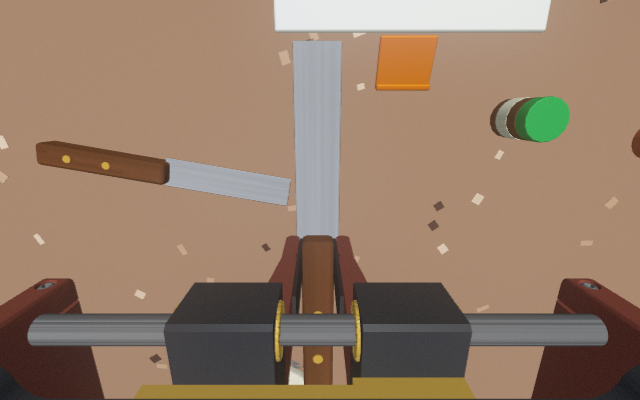

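Lid front edge is at v≈30 from u=276 to 546, parallel to the image. The clip spans v 37–88 at u≈377–437, and the blade tip is at (317,42).

Run:
```python
from h import *
np.set_printoptions(precision=4,suppress=True)
i=grab("wrist");T=grab("top");S=grab("scene");z=get_obs()["position"];print(z)
L=onz(i,275.5,29.5,.085);R=onz(i,547,29.5,.085);print("lid L,R",L,R,np.linalg.norm(L-R),np.degrees(np.arctan2((R-L)[0],-(R-L)[1])))
print("lower edge",onz(i,411,31.5,.08),"tip",onz(i,317,42,z[2]))
print("clip end at z .065/.075",onz(i,404,89,.065),onz(i,404,89,.075))
print("in top",proj(T,L),proj(T,R),"scene",proj(S,L),proj(S,R))
```

```text
[ 0.3585 -0.0496  0.1767]
lid L,R [ 0.4924 -0.0032  0.085 ] [ 0.5134 -0.2034  0.085 ] 0.20124759990501948 6.007280311784347
lower edge [ 0.5028 -0.1046  0.08  ] tip [ 0.4702 -0.0366  0.1767]
clip end at z .065/.075 [ 0.4632 -0.1108  0.065 ] [ 0.4623 -0.1082  0.075 ]
in top [341.0868 168.3218] [401.1323 162.0129] scene [336.063  219.7263] [303.6392 275.38  ]
```

carry_out:
  rows:
    - [0,0,0,0,0,-40,0]
    - [0,0,0,0,0,-80,0]
    - [0,0,0,0,0,-107,0]
    - [0,0,0,0,0,-107,0]
    - [0,0,0,0,0,-107,0]

```text
t: 6.07
position: [0.3576, -0.05, 0.0697]
tcp_rot: [[0.995, 0.102, -0.005], [0.102, -0.995, 0.001], [-0.005, -0.002, -1.0]]
contact_force: [0.1, 0.9, 0.3]
gripper_width: 0.0174
gripper_force: 64.5
```

carry_out:
  rows:
    - [0,0,0,12,1,0,0]
    - [0,0,0,24,3,0,0]
    - [0,0,0,36,4,0,0]
    - [0,0,0,36,4,0,0]
    - [0,0,0,36,4,0,0]

```text
t: 6.48
position: [0.396, -0.0466, 0.0736]
tcp_rot: [[0.995, 0.102, 0.002], [0.102, -0.995, -0.0], [0.002, 0.001, -1.0]]
contact_force: [-0.0, 0.2, -0.0]
gripper_width: 0.0176
gripper_force: 64.5
```

Run:
```python
from h import *
np.set_printoptions(precision=4,suppress=True)
o=get_obs();print(o["position"],o["tcp_rot"],o["contact_force"],o["wrist_torque"])
t=o["position"]+o["tcp_rot"]@[.112,-.001,0]-[.5805,-.0953,0];print("tip box",t@[.9945,.105,0],t@[-.105,.9945,0],t[2]-.001)
```

```text
[ 0.396  -0.0466  0.0736] [[ 0.9948  0.1021  0.0019]
 [ 0.1021 -0.9948 -0.0005]
 [ 0.0019  0.0006 -1.    ]] [-0.0398  0.158  -0.0016] [-0.0221  0.0959  0.0243]
tip box -0.06632524216541813 0.06843190214975405 0.07281722488908458
```

carry_out:
  rows:
    - [0,0,0,0,0,10,0]
    - [0,0,0,1,0,20,0]
    - [0,0,0,2,0,30,0]
    - [0,0,0,5,1,42,0]
    - [0,0,0,5,1,42,0]

```text
t: 6.9
position: [0.4013, -0.0458, 0.1172]
tcp_rot: [[0.995, 0.101, 0.005], [0.101, -0.995, -0.001], [0.005, 0.001, -1.0]]
contact_force: [-0.0, -0.6, -0.1]
gripper_width: 0.0172
gripper_force: 64.3
```

Run:
```python
from h import *
np.set_printoptions(precision=4,suppress=True)
i=grab("wrist","w5");o=get_obs();print(o["position"],o["contact_force"],o["wrist_torque"],o["gripper_width"])
s=grab("scene")["color"][150:330,230:430];w=i["color"]
s=cv2.resize(s,(445,400));cv2.imwrite("pics/c5.png",cv2.cvtColor(np.hstack([s,w[:,150:500]]),cv2.COLOR_RGB2BGR))
```

```text
[ 0.4011 -0.0458  0.116 ] [-0.0401 -0.4112 -0.7354] [-0.0118  0.0255 -0.0176] 0.017433580187609717
```

View pics/c5.png

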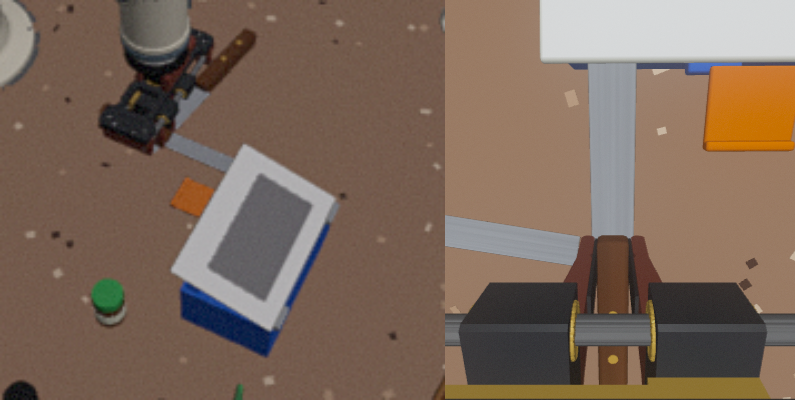

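The lid has risen and rests on the blade tip, and the knife is straight in the grip. I continue along the arc.

carry_out:
  rows:
    - [0,0,0,7,1,18,0]
    - [0,0,0,16,2,34,0]
    - [0,0,0,28,3,49,0]
    - [0,0,0,42,4,62,0]
    - [0,0,0,57,6,72,0]

```text
t: 7.42
position: [0.4573, -0.0396, 0.1865]
tcp_rot: [[0.995, 0.101, -0.0], [0.101, -0.995, -0.0], [-0.0, 0.0, -1.0]]
contact_force: [-1.5, -0.4, -0.2]
gripper_width: 0.0171
gripper_force: 64.2
```

carry_out:
  rows:
    - [0,0,0,16,2,8,0]
    - [0,0,0,34,4,12,0]
    - [0,0,0,52,5,14,0]
    - [0,0,0,68,7,14,0]
    - [0,0,0,78,8,14,0]

```text
t: 7.83
position: [0.5361, -0.0315, 0.1992]
tcp_rot: [[0.995, 0.102, -0.0], [0.102, -0.995, 0.0], [-0.0, -0.0, -1.0]]
contact_force: [-1.6, 0.4, -1.6]
gripper_width: 0.0175
gripper_force: 64.1
```

Run:
```python
from h import *
np.set_printoptions(precision=4,suppress=True)
i=grab("wrist","w6");o=get_obs();print(o["position"],o["contact_force"],o["wrist_torque"],o["gripper_width"])
t=o["position"]+o["tcp_rot"]@[.112,-.001,0]-[.5805,-.0953,0];print("tip box",t@[.9945,.105,0],t@[-.105,.9945,0],t[2]-.001)
s=grab("scene")["color"][130:310,250:450];w=i["color"]
s=cv2.resize(s,(445,400));cv2.imwrite("pics/c6.png",cv2.cvtColor(np.hstack([s,w[:,150:500]]),cv2.COLOR_RGB2BGR))
```

```text
[ 0.5368 -0.0314  0.1986] [-2.4072 -0.21   -0.475 ] [ 0.0131  0.1153 -0.0265] 0.01718979342350879
tip box 0.07527627221511554 0.06881416870704805 0.19756428060170217
```

View pics/c6.png

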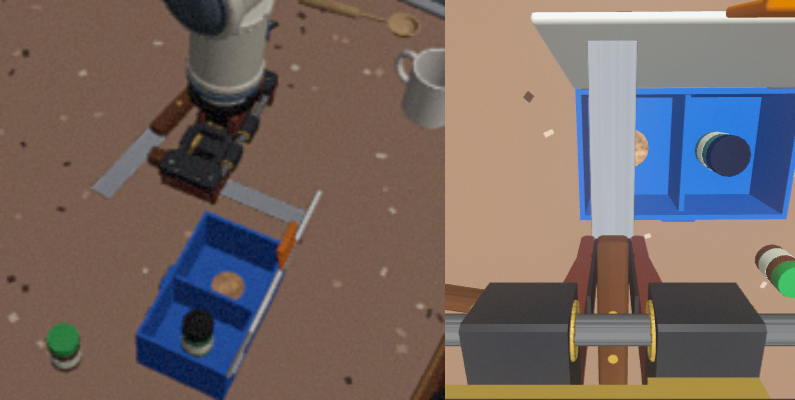

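The lid is at about 1.7 rad. The cork pad is in the left (+y) compartment and the stored black-capped jar is in the right one. Now I'll withdraw and put the knife back on its original bare spot.

carry_out:
  rows:
    - [0,0,0,-30,-3,0,0]
    - [0,0,0,-70,-7,0,0]
    - [0,0,0,-110,-11,0,0]
    - [0,0,0,-130,-5,0,0]
    - [0,0,0,-130,32,0,0]

```text
t: 8.35
position: [0.4021, -0.0032, 0.2]
tcp_rot: [[0.996, 0.094, 0.001], [0.094, -0.996, -0.003], [0.001, 0.003, -1.0]]
contact_force: [0.4, 0.4, -0.5]
gripper_width: 0.0176
gripper_force: 64.2
```

carry_out:
  rows:
    - [0,0,-0.04,26,180,-60,0]
    - [0,0,-0.04,26,180,-60,0]
    - [0,0,-0.04,26,180,-60,0]
    - [0,0,-0.04,26,180,-60,0]
    - [0,0,-0.04,26,180,-60,0]

```text
t: 8.77
position: [0.4298, 0.1833, 0.138]
tcp_rot: [[0.998, 0.064, -0.001], [0.064, -0.998, 0.001], [-0.001, -0.001, -1.0]]
contact_force: [0.1, -0.8, -1.5]
gripper_width: 0.0174
gripper_force: 64.2
```

carry_out:
  rows:
    - [0,0,0,25,148,-70,0]
    - [0,0,0,25,148,-70,0]
    - [0,0,0,25,148,-70,0]
    - [0,0,0,25,148,-70,0]
    - [0,0,0,25,148,-70,0]

```text
t: 9.18
position: [0.4532, 0.3319, 0.0633]
tcp_rot: [[0.998, 0.066, -0.008], [0.066, -0.998, -0.002], [-0.008, 0.002, -1.0]]
contact_force: [-0.5, -0.4, -2.1]
gripper_width: 0.0172
gripper_force: 64.2
```

Run:
```python
from h import *
np.set_printoptions(precision=4,suppress=True)
o=get_obs();print(o["t"],o["position"],o["tcp_rot"],o["contact_force"])
```

```text
9.1833 [0.4532 0.3319 0.0633] [[ 0.9978  0.0659 -0.0079]
 [ 0.0659 -0.9978 -0.0023]
 [-0.008   0.0018 -1.    ]] [-0.5036 -0.3673 -2.0609]
```

carry_out:
  rows:
    - [0,0,0,0,0,-25,0]
    - [0,0,0,0,0,-40,0]
    - [0,0,0,0,0,-50,0]
    - [0,0,0,0,0,-50,0]
    - [0,0,0,0,0,-50,0]

```text
t: 9.6
position: [0.4559, 0.3278, 0.0199]
tcp_rot: [[0.998, 0.061, -0.0], [0.061, -0.998, -0.0], [-0.0, 0.0, -1.0]]
contact_force: [-0.5, -0.7, -0.5]
gripper_width: 0.0173
gripper_force: 64.2
```

carry_out:
  rows:
    - [0,0,0,0,0,-2,0]
    - [0,0,0,0,0,-2,0]
    - [0,0,0,0,0,-2,0]

```text
t: 9.85
position: [0.4567, 0.3286, 0.0189]
tcp_rot: [[0.998, 0.062, 0.002], [0.062, -0.998, 0.001], [0.002, -0.001, -1.0]]
contact_force: [-0.5, 0.4, 0.0]
gripper_width: 0.0177
gripper_force: 64.2
```

carry_out:
  rows:
    - [0,0,0,0,0,-5,0]
    - [0,0,0,0,0,-8,0]
    - [0,0,0,0,0,-8,0]
    - [0,0,0,0,0,-8,0]

```text
t: 10.18
position: [0.456, 0.3284, 0.0094]
tcp_rot: [[0.998, 0.062, -0.0], [0.062, -0.998, -0.0], [-0.0, 0.0, -1.0]]
contact_force: [-0.1, 0.5, -0.5]
gripper_width: 0.0173
gripper_force: 64.2
```

carry_out:
  rows:
    - [0,0,0,0,0,-2,0]
    - [0,0,0,0,0,-2,0]
    - [0,0,0,0,0,-2,0]

```text
t: 10.43
position: [0.4561, 0.3285, 0.009]
tcp_rot: [[0.998, 0.062, 0.0], [0.062, -0.998, 0.0], [0.0, 0.0, -1.0]]
contact_force: [-3.8, -1.2, 6.7]
gripper_width: 0.0173
gripper_force: 64.3
```

The knife is lying on the worktop. I release it, lift, and go towards the jar.

carry_out:
  rows:
    - [0,0,0,0,0,1,0.5]
    - [0,0,0,0,0,1,0.5]
    - [0,0,0,0,0,1,0.5]
    - [0,0,0,0,0,1,0.5]
    - [0,0,0,0,0,15,0.5]

```text
t: 10.85
position: [0.4544, 0.3273, 0.0193]
tcp_rot: [[0.998, 0.062, -0.005], [0.062, -0.998, -0.003], [-0.005, 0.003, -1.0]]
contact_force: [0.3, -0.1, -1.1]
gripper_width: 0.0435
gripper_force: 0.0
```

carry_out:
  rows:
    - [0,0,0,0,0,180,1]
    - [0,0,0,0,0,180,1]
    - [0,0,0,0,0,180,1]
    - [0,0,0,0,0,180,1]
    - [0,0,0,0,0,180,1]

```text
t: 11.27
position: [0.4576, 0.3294, 0.2104]
tcp_rot: [[0.998, 0.062, 0.009], [0.062, -0.998, 0.005], [0.009, -0.005, -1.0]]
contact_force: [0.4, 0.6, 1.7]
gripper_width: 0.0737
gripper_force: 0.0
```

carry_out:
  rows:
    - [0,0,0.01,0,-180,0,1]
    - [0,0,0.01,0,-180,0,1]
    - [0,0,0.01,0,-180,0,1]
    - [0,0,0.01,0,-180,0,1]
    - [0,0,0.01,0,-180,0,1]

```text
t: 11.68
position: [0.4559, 0.1442, 0.2021]
tcp_rot: [[0.998, 0.068, -0.0], [0.068, -0.998, -0.002], [-0.0, 0.002, -1.0]]
contact_force: [-0.1, -0.2, -0.8]
gripper_width: 0.0876
gripper_force: 0.0
```

carry_out:
  rows:
    - [0,0,0.01,0,-180,0,1]
    - [0,0,0.01,0,-180,0,1]
    - [0,0,0.01,0,-180,0,1]
    - [0,0,0.01,0,-180,0,1]
    - [0,0,0.01,0,-180,0,1]

```text
t: 12.1
position: [0.4555, -0.0361, 0.2018]
tcp_rot: [[0.997, 0.077, -0.001], [0.077, -0.997, -0.002], [-0.001, 0.002, -1.0]]
contact_force: [0.5, -0.8, -0.1]
gripper_width: 0.0876
gripper_force: 0.0
```

carry_out:
  rows:
    - [0,0,0.01,0,-180,0,1]
    - [0,0,0.01,0,-180,0,1]
    - [0,0,0.01,0,-180,0,1]
    - [0,0,0.01,0,-180,0,1]
    - [0,0,0.01,0,-180,0,1]

```text
t: 12.52
position: [0.4551, -0.2161, 0.2012]
tcp_rot: [[0.996, 0.087, -0.002], [0.087, -0.996, -0.001], [-0.002, 0.001, -1.0]]
contact_force: [-0.2, 0.2, 0.5]
gripper_width: 0.0875
gripper_force: 0.0
```

carry_out:
  rows:
    - [0,0,0.01,20,-170,0,1]
    - [0,0,0.01,20,-170,0,1]
    - [0,0,0.01,20,-170,0,1]
    - [0,0,0.01,20,-170,0,1]
    - [0,0,0.01,20,-170,0,1]

```text
t: 12.93
position: [0.4752, -0.3866, 0.1988]
tcp_rot: [[0.995, 0.097, -0.004], [0.097, -0.995, 0.001], [-0.004, -0.002, -1.0]]
contact_force: [0.8, -0.5, -1.3]
gripper_width: 0.0878
gripper_force: 0.0
```

```bash
cat > jar.py <<'E'
from h import *
np.set_printoptions(precision=4,suppress=True)
i=grab("wrist","wj%d"%(get_obs()["t"]*10));o=get_obs();print(o["t"],o["position"],o["tcp_rot"],o["joint_pos"])
h=cv2.cvtColor(i["color"],cv2.COLOR_RGB2HSV).astype(int);H,s,V=h[...,0],h[...,1],h[...,2]
m=((H>20)&(H<35)&(s>150)&(V>90)).astype(np.uint8);m[280:]=0
c=max(cv2.findContours(m,cv2.RETR_EXTERNAL,cv2.CHAIN_APPROX_NONE)[0],key=cv2.contourArea)
x,y,w,hh=cv2.boundingRect(c);print("bbox",x,y,w,hh,cv2.minEnclosingCircle(c))
v=np.median(V[m>0]);tp=m*(V>0.93*np.percentile(V[m>0],60)).astype(np.uint8)
c2=max(cv2.findContours(tp,cv2.RETR_EXTERNAL,cv2.CHAIN_APPROX_NONE)[0],key=cv2.contourArea)
e=cv2.fitEllipse(c2);print("ellipse",e);P=onz(i,*e[0],.06);print("cap top at .06",P)
Z=np.array(i["T"])[2,3];print("z from size",w, "dia@.06",np.linalg.norm(onz(i,x,e[0][1],.06)-onz(i,x+w,e[0][1],.06)))
np.save(f"j{int(o['t']*10)}.npy",np.array([*e[0]]+list(np.array(i["T"]).ravel())))
E
python3 jar.py
```

```text
12.9833 [ 0.4754 -0.3845  0.1993] [[ 0.9952  0.0977 -0.0037]
 [ 0.0977 -0.9952  0.0025]
 [-0.0034 -0.0029 -1.    ]] [-0.7354  0.1227  1.2382 -0.0006  1.7852  0.7374]
bbox 306 83 42 44 ((326.11883544921875, 104.23979949951172), 22.103710174560547)
ellipse ((326.2127380371094, 103.9991455078125), (40.210628509521484, 42.51539993286133), 0.7557096481323242)
cap top at .06 [ 0.56   -0.3858  0.06  ]
z from size 42 dia@.06 0.039056051000590335
```

carry_out:
  rows:
    - [0,0,0.01,40,0,0,1]
    - [0,0,0.01,80,-1,-20,1]
    - [0,0,0.01,85,-1,-50,1]
    - [0,0,0.01,85,-1,-80,1]
    - [0,0,0.01,85,-1,-80,1]

```text
t: 13.4
position: [0.5595, -0.3785, 0.1135]
tcp_rot: [[0.993, 0.114, -0.011], [0.114, -0.993, 0.009], [-0.01, -0.01, -1.0]]
contact_force: [-1.4, 0.6, -1.7]
gripper_width: 0.088
gripper_force: 0.0
```

carry_out:
  rows:
    - [0,0,0,0,0,0,1]
    - [0,0,0,0,0,0,1]

```text
t: 13.57
position: [0.5615, -0.3821, 0.125]
tcp_rot: [[0.994, 0.112, 0.002], [0.112, -0.994, -0.001], [0.002, 0.001, -1.0]]
contact_force: [0.8, 0.1, 0.2]
gripper_width: 0.0877
gripper_force: 0.0
```

Run:
```python
from h import *
np.set_printoptions(precision=4,suppress=True)
o=get_obs();print(o["t"],o["position"],o["tcp_rot"])
T=grab("top");q=np.load("j129.npy");W=dict(T=q[2:].reshape(4,4),camera_matrix=grab("wrist")["camera_matrix"])
print("2view",two(W,q[:2],T,(452.7,151.0)),two(W,q[:2],grab("scene"),(279,346.0)))
```

```text
13.5667 [ 0.5615 -0.3821  0.125 ] [[ 0.9937  0.112   0.0018]
 [ 0.112  -0.9937 -0.0012]
 [ 0.0017  0.0014 -1.    ]]
2view (array([ 0.5598, -0.3865,  0.0461]), np.float64(0.000998529037235274)) (array([ 0.5604, -0.3857,  0.0511]), np.float64(0.0008760120933548132))
```

carry_out:
  rows:
    - [0,0,0,-1,-4,-25,1]
    - [0,0,0,-1,-4,-50,1]
    - [0,0,0,-1,-4,-75,1]
    - [0,0,0,-1,-4,-85,1]
    - [0,0,0,-1,-4,-92,1]

```text
t: 14.13
position: [0.5596, -0.3865, 0.0301]
tcp_rot: [[0.994, 0.111, -0.001], [0.111, -0.994, 0.001], [-0.001, -0.001, -1.0]]
contact_force: [0.5, -0.5, -0.3]
gripper_width: 0.0881
gripper_force: 0.0
```

carry_out:
  rows:
    - [0,0,0,0,0,0,1]
    - [0,0,0,0,0,0,1]
    - [0,0,0,0,0,0,1]

```text
t: 14.38
position: [0.5611, -0.3873, 0.0332]
tcp_rot: [[0.994, 0.112, 0.003], [0.112, -0.994, -0.002], [0.003, 0.002, -1.0]]
contact_force: [0.1, -0.8, 0.3]
gripper_width: 0.0879
gripper_force: 0.0
```

carry_out:
  rows:
    - [0,0,0,0,0,0,0]
    - [0,0,0,0,0,0,0]
    - [0,0,0,0,0,0,0]
    - [0,0,0,0,0,0,0]
    - [0,0,0,0,0,0,0]
  force: 25

```text
t: 14.8
position: [0.5602, -0.3866, 0.0308]
tcp_rot: [[0.994, 0.112, 0.0], [0.112, -0.994, -0.0], [0.0, 0.0, -1.0]]
contact_force: [0.7, -0.2, 0.0]
gripper_width: 0.058
gripper_force: 0.0
```

carry_out:
  rows:
    - [0,0,0,0,0,0,0]
    - [0,0,0,0,0,0,0]
    - [0,0,0,0,0,0,0]

```text
t: 15.05
position: [0.5601, -0.3865, 0.0306]
tcp_rot: [[0.994, 0.112, -0.0], [0.112, -0.994, 0.0], [-0.0, -0.0, -1.0]]
contact_force: [-0.6, -0.2, -0.9]
gripper_width: 0.0395
gripper_force: 25.0
```

Jar is held at 39.5 mm width. I lift it and, on the way, turn the tool half round so the wrist camera stays clear of the open lid. First I measure the pad.

carry_out:
  rows:
    - [0,0,0,0,0,15,0]
    - [0,0,0,0,0,45,0]
    - [0,0,0,0,0,80,0]
    - [0,0,0,0,0,115,0]
    - [0,0,0,0,0,140,0]
  force: 30

```text
t: 15.47
position: [0.5604, -0.3868, 0.1741]
tcp_rot: [[0.994, 0.112, 0.002], [0.112, -0.994, -0.002], [0.002, 0.002, -1.0]]
contact_force: [-0.1, -0.9, -1.5]
gripper_width: 0.0398
gripper_force: 30.0
```

Run:
```python
from h import *
np.set_printoptions(precision=4,suppress=True)
o=get_obs();print(o["position"],o["contact_force"],o["gripper_width"])
T=grab("top","t7");S=grab("scene","s7");R=[]
for n,im,g in(("top",T,(.5754,-.0466)),("scene",S,(.5754,-.0466))):
    p=proj(im,[*g,.008]).round().astype(int);print(n,"expected px",p)
    h=cv2.cvtColor(im["color"],cv2.COLOR_RGB2HSV).astype(int);H,s,V=h[...,0],h[...,1],h[...,2]
    m=((H<25)&(s>60)&(V>70)).astype(np.uint8);z=np.zeros_like(m);r=14;z[p[1]-r:p[1]+r,p[0]-r:p[0]+r]=m[p[1]-r:p[1]+r,p[0]-r:p[0]+r]
    for c in cv2.findContours(z,cv2.RETR_EXTERNAL,cv2.CHAIN_APPROX_NONE)[0]:
        if cv2.contourArea(c)>40:
            e=cv2.fitEllipse(c);print(e,onz(im,*e[0],.008));R.append((im,e[0]))
if len(R)==2: print(two(*R[0],*R[1]))
a=cv2.resize(T["color"][100:200,300:430],(520,400));b=cv2.resize(S["color"][200:320,280:400],(280,280));b=cv2.copyMakeBorder(b,0,120,0,0,cv2.BORDER_CONSTANT)
cv2.imwrite("pics/c7.png",cv2.cvtColor(np.hstack([a,b]),cv2.COLOR_RGB2BGR))
```

```text
[ 0.5604 -0.3868  0.1741] [-0.0858 -0.9319 -1.5084] 0.03976563297475895
top expected px [352 149]
((352.0831604003906, 149.7615966796875), (10.228254318237305, 10.299715042114258), 78.78009796142578) [ 0.5729 -0.0452  0.008 ]
scene expected px [352 257]
((352.2018737792969, 257.7371826171875), (9.746785163879395, 13.366311073303223), 107.07276916503906) [ 0.5777 -0.0471  0.008 ]
(array([ 0.5754, -0.0448,  0.0019]), np.float64(0.0025410767363323768))
```

The pad measures (0.575, -0.046), which matches the box pose.

carry_out:
  rows:
    - [0,0,0.12,1,14,0,0]
    - [0,0,0.24,1,28,0,0]
    - [0,0,0.36,2,41,0,0]
    - [0,0,0.48,2,54,0,0]
    - [0,0,0.6,3,68,0,0]

```text
t: 15.98
position: [0.5624, -0.3177, 0.1678]
tcp_rot: [[0.753, 0.657, -0.003], [0.657, -0.753, 0.002], [-0.001, -0.003, -1.0]]
contact_force: [0.0, 0.1, -1.5]
gripper_width: 0.0398
gripper_force: 30.0
```

carry_out:
  rows:
    - [0,0,0.12,1,14,0,0]
    - [0,0,0.24,1,28,0,0]
    - [0,0,0.36,2,41,0,0]
    - [0,0,0.48,2,54,0,0]
    - [0,0,0.6,3,68,0,0]

```text
t: 16.4
position: [0.5653, -0.2497, 0.168]
tcp_rot: [[0.251, 0.968, -0.003], [0.968, -0.251, 0.001], [0.001, -0.003, -1.0]]
contact_force: [0.5, 0.0, -1.0]
gripper_width: 0.0396
gripper_force: 30.0
```

carry_out:
  rows:
    - [0,0,0.12,1,14,0,0]
    - [0,0,0.24,1,28,0,0]
    - [0,0,0.36,2,41,0,0]
    - [0,0,0.48,2,54,0,0]
    - [0,0,0.6,3,68,0,0]

```text
t: 16.82
position: [0.5683, -0.1818, 0.168]
tcp_rot: [[-0.34, 0.94, -0.003], [0.94, 0.34, 0.001], [0.002, -0.003, -1.0]]
contact_force: [0.1, -0.0, -0.4]
gripper_width: 0.0396
gripper_force: 30.0
```

carry_out:
  rows:
    - [0,0,0.12,1,14,0,0]
    - [0,0,0.24,1,28,0,0]
    - [0,0,0.36,2,41,0,0]
    - [0,0,0.48,2,54,0,0]
    - [0,0,0.6,3,68,0,0]

```text
t: 17.23
position: [0.5713, -0.1138, 0.1681]
tcp_rot: [[-0.812, 0.584, -0.003], [0.584, 0.812, 0.001], [0.003, -0.001, -1.0]]
contact_force: [-0.4, -0.0, -2.1]
gripper_width: 0.0395
gripper_force: 30.0
```

carry_out:
  rows:
    - [0,0,0.12,1,14,0,0]
    - [0,0,0.24,1,28,0,0]
    - [0,0,0.36,2,41,0,0]
    - [0,0,0.48,2,54,0,0]
    - [0,0,0.6,3,64,0,0]

```text
t: 17.65
position: [0.5743, -0.0494, 0.1681]
tcp_rot: [[-1.0, 0.023, -0.003], [0.023, 1.0, 0.001], [0.003, 0.001, -1.0]]
contact_force: [-0.8, 0.2, -1.7]
gripper_width: 0.039
gripper_force: 30.0
```

carry_out:
  rows:
    - [0,0,0.07,0,2,0,0]
    - [0,0,0.13,0,4,0,0]
    - [0,0,0.13,0,4,0,0]
    - [0,0,0.13,0,4,0,0]
    - [0,0,0.13,0,4,0,0]

```text
t: 18.07
position: [0.5747, -0.0466, 0.1694]
tcp_rot: [[-0.995, -0.098, -0.002], [-0.098, 0.995, 0.0], [0.002, 0.0, -1.0]]
contact_force: [0.5, -0.3, -1.7]
gripper_width: 0.0397
gripper_force: 30.0
```

```bash
cat > st.py <<'E'
from h import *
np.set_printoptions(precision=4,suppress=True)
o=get_obs();print(o["t"],o["position"],"\n",o["tcp_rot"],o["contact_force"],o["gripper_width"],o["joint_pos"])
t=o["position"]-[.5805,-.0953,0];print("tcp box",t@[.9945,.105,0],t@[-.105,.9945,0],t[2],"yaw",np.arctan2(o["tcp_rot"][1,0],o["tcp_rot"][0,0]))
E
python3 st.py
```

```text
18.0667 [ 0.5747 -0.0466  0.1694] 
 [[-0.9952 -0.0981 -0.0017]
 [-0.0981  0.9952  0.0002]
 [ 0.0017  0.0004 -1.    ]] [ 0.4792 -0.3442 -1.7059] 0.039707476676074244 [-0.1399  0.0255  1.3929 -0.      1.725  -1.809 ]
tcp box -0.000634890824006252 0.04900108935632946 0.16939602689534144 yaw -3.043352427216645
```

carry_out:
  rows:
    - [0,0,0,0,0,-25,0]
    - [0,0,0,0,0,-50,0]
    - [0,0,0,0,0,-75,0]
    - [0,0,0,0,0,-98,0]
    - [0,0,0,0,0,-115,0]

```text
t: 18.48
position: [0.5739, -0.0467, 0.0526]
tcp_rot: [[-0.995, -0.098, -0.003], [-0.098, 0.995, 0.0], [0.003, 0.001, -1.0]]
contact_force: [0.3, -0.2, -1.4]
gripper_width: 0.0397
gripper_force: 30.0
```

carry_out:
  rows:
    - [0,0,0,0,0,-5,0]
    - [0,0,0,0,0,-9,0]
    - [0,0,0,0,0,-11,0]
    - [0,0,0,0,0,-11,0]
    - [0,0,0,0,0,-11,0]

```text
t: 18.9
position: [0.5759, -0.0467, 0.0461]
tcp_rot: [[-0.995, -0.1, 0.002], [-0.1, 0.995, -0.0], [-0.002, -0.001, -1.0]]
contact_force: [-0.8, 0.3, -0.5]
gripper_width: 0.0394
gripper_force: 30.0
```

```bash
python3 st.py
```

```text
18.9 [ 0.5759 -0.0467  0.0461] 
 [[-0.995  -0.0998  0.0022]
 [-0.0998  0.995  -0.0003]
 [-0.0022 -0.0006 -1.    ]] [-0.7639  0.304  -0.5436] 0.0393747526943318 [-0.1398  0.0675  1.5693 -0.      1.5026 -1.8105]
tcp box 0.0005392697522591762 0.048813684831715214 0.04610028639050162 yaw -3.041664367380152
```

carry_out:
  rows:
    - [0,0,0,0,0,-2,0]
    - [0,0,0,0,0,-4,0]
    - [0,0,0,0,0,-4,0]
    - [0,0,0,0,0,-4,0]

```text
t: 19.23
position: [0.5751, -0.0465, 0.0407]
tcp_rot: [[-0.995, -0.1, -0.0], [-0.1, 0.995, -0.0], [0.0, -0.0, -1.0]]
contact_force: [0.1, -0.2, -1.6]
gripper_width: 0.0393
gripper_force: 30.0
```

carry_out:
  rows:
    - [0,0,0,0,0,-1.5,0]
    - [0,0,0,0,0,-2,0]
    - [0,0,0,0,0,-2,0]
    - [0,0,0,0,0,-2,0]

```text
t: 19.57
position: [0.5751, -0.0465, 0.0386]
tcp_rot: [[-0.995, -0.1, -0.0], [-0.1, 0.995, 0.0], [0.0, 0.0, -1.0]]
contact_force: [-1.4, 0.9, -1.2]
gripper_width: 0.0401
gripper_force: 30.0
```

carry_out:
  rows:
    - [0,0,0,0,0,-1,0]
    - [0,0,0,0,0,-1,0]
    - [0,0,0,0,0,-1,0]

```text
t: 19.82
position: [0.5753, -0.0465, 0.0385]
tcp_rot: [[-0.995, -0.1, 0.001], [-0.1, 0.995, -0.0], [-0.001, -0.0, -1.0]]
contact_force: [-2.5, 0.3, 3.9]
gripper_width: 0.0396
gripper_force: 30.0
```

```bash
python3 st.py
```

```text
19.8167 [ 0.5753 -0.0465  0.0385] 
 [[-0.995  -0.1001  0.0006]
 [-0.1001  0.995  -0.0001]
 [-0.0006 -0.0001 -1.    ]] [-2.5162  0.2835  3.9495] 0.03957359578685865 [-0.1397  0.0722  1.5781 -0.      1.4906 -1.8108]
tcp box -9.454279672822287e-05 0.04903299183730478 0.03849846333163033 yaw -3.041323238537403
```

The jar is seated on the pad. I release and lift, and check with pictures.

carry_out:
  rows:
    - [0,0,0,0,0,0.5,0.6]
    - [0,0,0,0,0,0.5,0.6]
    - [0,0,0,0,0,0.5,0.6]
    - [0,0,0,0,0,0.5,0.6]
    - [0,0,0,0,0,10,0.6]

```text
t: 20.23
position: [0.5738, -0.0464, 0.0454]
tcp_rot: [[-0.995, -0.1, -0.004], [-0.1, 0.995, 0.001], [0.004, 0.001, -1.0]]
contact_force: [-1.0, -0.2, -0.5]
gripper_width: 0.0526
gripper_force: 0.0
```

carry_out:
  rows:
    - [0,0,0,0,0,30,0.6]
    - [0,0,0,0,0,70,0.6]
    - [0,0,0,0,0,110,0.4]
    - [0,0,0,0,0,150,0]
    - [0,0,0,0,0,185,0]

```text
t: 20.65
position: [0.575, -0.0465, 0.2364]
tcp_rot: [[-0.995, -0.1, 0.003], [-0.1, 0.995, -0.0], [-0.003, -0.001, -1.0]]
contact_force: [0.7, -0.3, 0.8]
gripper_width: 0.0358
gripper_force: 0.0
```

carry_out:
  rows:
    - [0,0,0,0,0,20,0]
    - [0,0,0,25,3,30,0]
    - [0,0,0,60,6,30,0]
    - [0,0,0,95,10,30,0]
    - [0,0,0,118,13,30,0]

```text
t: 21.07
position: [0.6951, -0.0332, 0.2629]
tcp_rot: [[-0.995, -0.1, 0.001], [-0.1, 0.995, 0.0], [-0.001, -0.0, -1.0]]
contact_force: [-0.2, -0.2, -0.8]
gripper_width: 0.003
gripper_force: 0.0
```

carry_out:
  rows:
    - [0,0,0,0,0,0,0]
    - [0,0,0,0,0,0,0]
    - [0,0,0,0,0,0,0]

```text
t: 21.32
position: [0.6927, -0.0336, 0.2631]
tcp_rot: [[-0.995, -0.1, -0.0], [-0.1, 0.995, -0.0], [0.0, -0.0, -1.0]]
contact_force: [0.3, -1.0, 0.4]
gripper_width: 0.0004
gripper_force: 0.0
```

```bash
python3 st.py
python3 - <<'E'
from h import *
a=grab("wrist","w8")["color"];b=grab("scene","s8")["color"][190:310,290:410]
a=cv2.resize(a,(480,300));b=cv2.resize(b,(300,300),interpolation=cv2.INTER_CUBIC)
cv2.imwrite("pics/c8.png",cv2.cvtColor(np.hstack([a,b]),cv2.COLOR_RGB2BGR))
E
```

```text
21.3167 [ 0.6927 -0.0336  0.2631] 
 [[-0.995  -0.1    -0.0001]
 [-0.1     0.995  -0.0001]
 [ 0.0001 -0.0001 -1.    ]] [ 0.3347 -0.9656  0.3875] 0.00036749763238139144 [-0.0975  0.3745  0.832  -0.0002  1.9352 -1.7685]
tcp box 0.1180119524627335 0.04955727518399076 0.26305326684348296 yaw -3.04139492822297
```

View pics/c8.png

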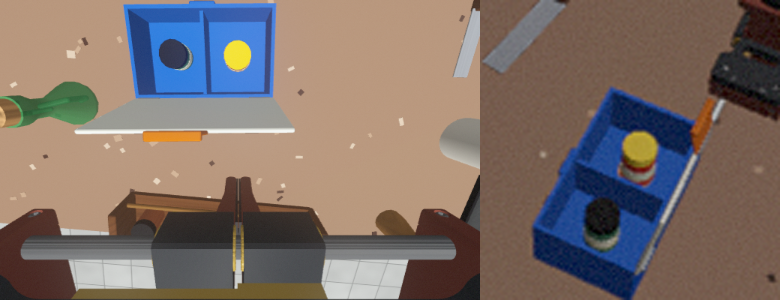

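The yellow-capped jar stands upright on the pad, at wrist (237,55). The black-capped one is untouched, and the fingers are behind the open lid. I now close the lid.

carry_out:
  rows:
    - [0,0,0,0,0,-25,0]
    - [0,0,0,0,0,-48,0]
    - [0,0,0,0,0,-58,0]
    - [0,0,0,0,0,-58,0]
    - [0,0,0,0,0,-58,0]

```text
t: 21.83
position: [0.6924, -0.0336, 0.2055]
tcp_rot: [[-0.995, -0.1, 0.0], [-0.1, 0.995, -0.0], [-0.0, -0.0, -1.0]]
contact_force: [0.1, 0.2, 0.1]
gripper_width: 0.0004
gripper_force: 0.0
```

carry_out:
  rows:
    - [0,0,0,-15,-2,0,0]
    - [0,0,0,-27,-3,0,0]
    - [0,0,0,-40,-4,1,0]
    - [0,0,0,-52,-5,1,0]
    - [0,0,0,-64,-7,0,0]

```text
t: 22.25
position: [0.6293, -0.0405, 0.208]
tcp_rot: [[-0.995, -0.1, 0.005], [-0.1, 0.995, -0.0], [-0.005, -0.001, -1.0]]
contact_force: [0.5, 1.5, -0.9]
gripper_width: 0.0005
gripper_force: 0.4
```

carry_out:
  rows:
    - [0,0,0,-12,-1,-3,0]
    - [0,0,0,-24,-3,-7,0]
    - [0,0,0,-36,-4,-11,0]
    - [0,0,0,-47,-5,-17,0]
    - [0,0,0,-58,-6,-24,0]

```text
t: 22.67
position: [0.5715, -0.0469, 0.184]
tcp_rot: [[-0.995, -0.1, 0.006], [-0.1, 0.995, -0.001], [-0.005, -0.002, -1.0]]
contact_force: [0.2, -0.1, 0.4]
gripper_width: 0.0005
gripper_force: 0.3
```

```bash
python3 st.py
```

```text
22.6667 [ 0.5715 -0.0469  0.184 ] 
 [[-0.995  -0.0999  0.0056]
 [-0.0999  0.995  -0.001 ]
 [-0.0054 -0.0015 -1.    ]] [ 0.2451 -0.0541  0.4409] 0.0004994963910322965 [-0.141   0.0097  1.3829 -0.0002  1.7433 -1.8119]
tcp box -0.003849401008733663 0.04910878468218343 0.1840471471574148 yaw -3.0415451385536043
```

```bash
cat > lid.py <<'E'
from h import *
np.set_printoptions(precision=4,suppress=True)
for n,r in(("scene",(280,420,180,320)),("top",(320,420,100,190))):
    im=grab(n,n+"_%d"%(get_obs()["t"]*10));h=cv2.cvtColor(im["color"],cv2.COLOR_RGB2HSV).astype(int);H,s,V=h[...,0],h[...,1],h[...,2]
    z=np.zeros(H.shape,bool);z[r[2]:r[3],r[0]:r[1]]=1
    for k,m in(("white",(s<45)&(V>130)),("blue",(H>100)&(H<125)&(s>120)),("orange",(H>4)&(H<18)&(s>190)&(V>120)),("yellow",(H>20)&(H<35)&(s>150)&(V>90))):
        y,x=np.nonzero(m&z)
        if len(x): print(n,k,len(x),"x",x.min(),x.max(),"y",y.min(),y.max(),"mean",x.mean().round(1),y.mean().round(1))
E
python3 lid.py
```

```text
scene white 1370 x 281 381 y 180 298 mean 349.6 255.8
scene blue 998 x 311 377 y 187 309 mean 331.9 283.3
scene orange 123 x 326 341 y 224 239 mean 333.2 232.1
top white 2232 x 332 404 y 100 189 mean 362.9 145.4
top blue 731 x 341 398 y 136 166 mean 369.7 155.7
top orange 45 x 367 374 y 144 151 mean 370.9 147.7
top yellow 47 x 348 357 y 146 151 mean 352.9 148.4
```

The clip has moved between its open and shut positions, so the lid is following. Continue.

carry_out:
  rows:
    - [0,0,0,-14,-1,-12,0]
    - [0,0,0,-27,-3,-26,0]
    - [0,0,0,-37,-4,-42,0]
    - [0,0,0,-44,-5,-59,0]
    - [0,0,0,-49,-5,-75,0]

```text
t: 23.18
position: [0.5229, -0.0518, 0.1073]
tcp_rot: [[-0.995, -0.1, 0.003], [-0.1, 0.995, -0.001], [-0.003, -0.001, -1.0]]
contact_force: [0.2, 0.1, 0.3]
gripper_width: 0.0004
gripper_force: 0.2
```

carry_out:
  rows:
    - [0,0,0,-1,0,-6,0]
    - [0,0,0,-2,0,-12,0]
    - [0,0,0,-2,0,-16,0]
    - [0,0,0,-2,0,-16,0]

```text
t: 23.52
position: [0.5207, -0.0515, 0.0899]
tcp_rot: [[-0.995, -0.1, 0.001], [-0.1, 0.995, -0.0], [-0.001, -0.0, -1.0]]
contact_force: [-0.3, 0.0, -0.4]
gripper_width: 0.0005
gripper_force: 0.0
```

```bash
python3 st.py
```

```text
23.5167 [ 0.5207 -0.0515  0.0899] 
 [[-0.995  -0.1001  0.0005]
 [-0.1001  0.995  -0.    ]
 [-0.0005 -0.0001 -1.    ]] [-0.2955  0.0243 -0.4498] 0.0004672163985496827 [-0.1637 -0.1021  1.658   0.      1.5852 -1.8348]
tcp box -0.05492276589980463 0.049804578588522025 0.0899329141046975 yaw -3.0413076358924296
```

carry_out:
  rows:
    - [0,0,0,0,0,-3,0]
    - [0,0,0,0,0,-5,0]
    - [0,0,0,0,0,-5,0]
    - [0,0,0,0,0,-5,0]

```text
t: 23.85
position: [0.5207, -0.0516, 0.0854]
tcp_rot: [[-0.995, -0.1, 0.002], [-0.1, 0.995, -0.0], [-0.002, -0.0, -1.0]]
contact_force: [0.9, 0.4, 2.0]
gripper_width: 0.0006
gripper_force: 1.0
```

```bash
python3 st.py;python3 lid.py
```

```text
23.85 [ 0.5207 -0.0516  0.0854] 
 [[-0.995  -0.1001  0.0015]
 [-0.1001  0.995  -0.0002]
 [-0.0015 -0.0004 -1.    ]] [0.8783 0.4437 1.9856] 0.0006081415251020767 [-0.1638 -0.1008  1.665   0.      1.5758 -1.8349]
tcp box -0.054853365905104895 0.049737265294852964 0.08536012473461978 yaw -3.041320607778533
scene white 1631 x 282 380 y 188 298 mean 342.1 261.8
scene blue 574 x 311 377 y 181 309 mean 339.2 288.9
scene orange 139 x 306 321 y 239 253 mean 313.5 246.6
top white 2089 x 333 401 y 114 189 mean 368.3 143.6
top orange 41 x 366 373 y 167 177 mean 369.5 171.7
```

Touching at z = 85 mm, as expected for a shut lid. I press a little more.

carry_out:
  rows:
    - [0,0,0,0,0,-2,0]
    - [0,0,0,0,0,-3,0]
    - [0,0,0,0,0,-3,0]
    - [0,0,0,0,0,-3,0]

```text
t: 24.28
position: [0.5208, -0.0516, 0.085]
tcp_rot: [[-0.995, -0.1, 0.003], [-0.1, 0.995, -0.0], [-0.003, -0.001, -1.0]]
contact_force: [-4.6, -0.4, 15.7]
gripper_width: 0.0004
gripper_force: 7.5
```

carry_out:
  rows:
    - [0,0,0,0,0,-1,0]
    - [0,0,0,0,0,-1,0]

```text
t: 24.45
position: [0.5209, -0.0516, 0.0849]
tcp_rot: [[-0.995, -0.1, 0.004], [-0.1, 0.995, -0.001], [-0.004, -0.001, -1.0]]
contact_force: [-6.7, 1.6, 19.8]
gripper_width: 0.0003
gripper_force: 9.6
```

The lid is fully shut: it stays at z = 85 mm under 20 N. Next, the clip.

carry_out:
  rows:
    - [0,0,0,0,0,25,0]
    - [0,0,0,0,0,50,0]
    - [0,0,0,-27,-28,50,0]
    - [0,0,0,-54,-56,50,0]
    - [0,0,0,-54,-56,50,0]

```text
t: 24.87
position: [0.4631, -0.1109, 0.1308]
tcp_rot: [[-0.995, -0.097, -0.002], [-0.097, 0.995, -0.002], [0.002, -0.002, -1.0]]
contact_force: [-0.5, 0.5, 0.5]
gripper_width: 0.0005
gripper_force: 0.0
```

carry_out:
  rows:
    - [0,0,0,0,0,0,0]
    - [0,0,0,0,0,0,0]

```text
t: 25.03
position: [0.4661, -0.1074, 0.1304]
tcp_rot: [[-0.995, -0.099, -0.0], [-0.099, 0.995, 0.001], [-0.0, 0.001, -1.0]]
contact_force: [0.1, 0.7, 0.5]
gripper_width: 0.0004
gripper_force: 0.0
```

```bash
python3 st.py;python3 lid.py
```

```text
25.0333 [ 0.4661 -0.1074  0.1304] 
 [[-0.995  -0.0994 -0.    ]
 [-0.0994  0.995   0.0006]
 [-0.      0.0006 -1.    ]] [0.1131 0.66   0.5307] 0.00041034662179715523 [-0.2979 -0.2392  1.7078  0.0005  1.6732 -1.9682]
tcp box -0.11500600291228952 8.966777639052986e-06 0.13042897405660916 yaw -3.0420496712473377
scene white 1943 x 281 380 y 182 298 mean 340.4 257.5
scene blue 571 x 284 377 y 198 309 mean 338.0 288.4
scene orange 155 x 306 323 y 239 253 mean 314.2 245.9
top white 2257 x 336 415 y 121 189 mean 376.5 147.1
top orange 3 x 366 367 y 169 170 mean 366.7 169.7
```

carry_out:
  rows:
    - [0,0,0,3,0,-25,0]
    - [0,0,0,3,0,-45,0]
    - [0,0,0,3,0,-60,0]
    - [0,0,0,3,0,-74,0]
    - [0,0,0,3,0,-88,0]

```text
t: 25.55
position: [0.4778, -0.1062, 0.0486]
tcp_rot: [[-0.994, -0.103, 0.022], [-0.103, 0.995, 0.0], [-0.021, -0.002, -1.0]]
contact_force: [20.0, 10.7, 52.4]
gripper_width: 0.0001
gripper_force: 26.1
```

carry_out:
  rows:
    - [0,0,0,4,0,0,0]
    - [0,0,0,9,1,0,0]
    - [0,0,0,14,1,0,0]
    - [0,0,0,17,2,0,0]
    - [0,0,0,17,2,0,0]

```text
t: 25.97
position: [0.4877, -0.1048, 0.0475]
tcp_rot: [[-0.995, -0.102, 0.002], [-0.102, 0.995, -0.001], [-0.002, -0.001, -1.0]]
contact_force: [-10.3, 1.9, 25.3]
gripper_width: 0.0006
gripper_force: 13.1
```

```bash
python3 st.py
```

```text
25.9667 [ 0.4877 -0.1048  0.0475] 
 [[-0.9948 -0.1022  0.0023]
 [-0.1022  0.9948 -0.001 ]
 [-0.0022 -0.0012 -1.    ]] [-10.2822   1.8835  25.2556] 0.0006302062777355376 [-0.2796 -0.1486  1.777  -0.0003  1.5107 -1.9527]
tcp box -0.09324969809743318 0.0003258437158388944 0.04745775291532852 yaw -3.039226111983773
```

The fingertips are bearing on the flap's end. I back off, lower in front of the flap, then push towards the box.

carry_out:
  rows:
    - [0,0,0,0,0,8,0]
    - [0,0,0,0,0,16,0]
    - [0,0,0,-15,-2,16,0]
    - [0,0,0,-32,-3,16,0]
    - [0,0,0,-32,-3,16,0]

```text
t: 26.38
position: [0.4528, -0.108, 0.0582]
tcp_rot: [[-0.995, -0.101, -0.002], [-0.101, 0.995, 0.0], [0.002, 0.0, -1.0]]
contact_force: [-0.1, 0.2, 0.1]
gripper_width: 0.0003
gripper_force: 0.0
```

carry_out:
  rows:
    - [0,0,0,0,0,0,0]
    - [0,0,0,0,0,-5,0]
    - [0,0,0,0,0,-11,0]
    - [0,0,0,0,0,-11,0]
    - [0,0,0,0,0,-11,0]

```text
t: 26.8
position: [0.4539, -0.1083, 0.0466]
tcp_rot: [[-0.995, -0.1, -0.002], [-0.1, 0.995, 0.001], [0.002, 0.001, -1.0]]
contact_force: [0.8, -1.1, -0.6]
gripper_width: 0.0003
gripper_force: 0.0
```

```bash
python3 st.py; python3 lid.py
```

```text
26.8 [ 0.4539 -0.1083  0.0466] 
 [[-0.995  -0.1003 -0.0018]
 [-0.1003  0.995   0.0007]
 [ 0.0017  0.0008 -1.    ]] [ 0.7645 -1.1338 -0.5649] 0.00027761035513183195 [-0.3071 -0.2361  1.8548  0.0001  1.5248 -1.9784]
tcp box -0.12725827001456358 0.00039303811153666365 0.046571030644595224 yaw -3.0411394562055105
scene white 2199 x 282 380 y 180 298 mean 336.1 249.6
scene blue 566 x 294 377 y 218 309 mean 338.4 289.4
top white 2280 x 336 410 y 121 189 mean 373.9 151.1
```

carry_out:
  rows:
    - [0,0,0,10,1,0,0]
    - [0,0,0,18,2,0,0]
    - [0,0,0,25,2,0,0]
    - [0,0,0,30,3,0,0]
    - [0,0,0,30,3,0,0]

```text
t: 27.32
position: [0.484, -0.1057, 0.0475]
tcp_rot: [[-0.995, -0.1, -0.002], [-0.1, 0.995, -0.0], [0.002, -0.0, -1.0]]
contact_force: [-3.7, -0.7, 1.5]
gripper_width: 0.0004
gripper_force: 1.5
```

carry_out:
  rows:
    - [0,0,0,2,0,0,0]
    - [0,0,0,5,0,0,0]
    - [0,0,0,5,0,0,0]

```text
t: 27.57
position: [0.4852, -0.1057, 0.0469]
tcp_rot: [[-0.995, -0.1, -0.01], [-0.1, 0.995, 0.0], [0.01, 0.001, -1.0]]
contact_force: [-16.4, -1.1, 8.4]
gripper_width: 0.0006
gripper_force: 8.5
```

```bash
python3 st.py
```

```text
27.5667 [ 0.4852 -0.1057  0.0469] 
 [[-0.995  -0.0996 -0.0103]
 [-0.0996  0.995   0.0001]
 [ 0.0103  0.0011 -0.9999]] [-16.35    -1.1405   8.3956] 0.0005957826933639841 [-0.2811 -0.1422  1.7722 -0.0028  1.5215 -1.9516]
tcp box -0.09583871958855653 -0.0003847857279216209 0.046949969496706656 yaw -3.0418031829716217
```

carry_out:
  rows:
    - [0,0,0,-10,-1,0,0]
    - [0,0,0,-20,-2,0,0]
    - [0,0,0,-20,-2,15,0]
    - [0,0,0,-20,-2,15,0]
    - [0,0,0,-20,-2,15,0]

```text
t: 27.98
position: [0.47, -0.1077, 0.0635]
tcp_rot: [[-0.995, -0.1, 0.003], [-0.1, 0.995, -0.001], [-0.003, -0.001, -1.0]]
contact_force: [-0.1, -0.1, -0.7]
gripper_width: 0.0007
gripper_force: 0.0
```

carry_out:
  rows:
    - [0,0,0,6,1,0,0]
    - [0,0,0,12,1,0,0]
    - [0,0,0,18,2,0,0]
    - [0,0,0,20,2,0,0]
    - [0,0,0,20,2,0,0]

```text
t: 28.4
position: [0.4877, -0.1055, 0.0619]
tcp_rot: [[-0.995, -0.1, -0.006], [-0.1, 0.995, 0.0], [0.006, 0.001, -1.0]]
contact_force: [-9.3, 0.2, 5.0]
gripper_width: 0.0003
gripper_force: 4.6
```

```bash
python3 st.py
```

```text
28.4 [ 0.4877 -0.1055  0.0619] 
 [[-0.995  -0.1001 -0.0063]
 [-0.1001  0.995   0.0002]
 [ 0.0062  0.0009 -1.    ]] [-9.2849  0.1512  4.9529] 0.0003107483547019793 [-0.2802 -0.1488  1.751  -0.0015  1.5454 -1.9513]
tcp box -0.09339939092658298 -0.0003978991565500335 0.06192171880357027 yaw -3.0412921266551822
```

At z = 62 mm the finger goes 2.4 mm further in than at z = 47 mm, so the upper finger probably touches the hinge before the flap is fully in. I tilt the tool so the fingertips lead.

carry_out:
  rows:
    - [0,0,0,-12,-1,0,0]
    - [0.012,-0.116,0,-25,-3,0,0]
    - [0.024,-0.232,0,-25,-3,-5,0]
    - [0.037,-0.348,0,-25,-3,-10,0]
    - [0.037,-0.348,0,-25,-3,-15,0]

```text
t: 28.82
position: [0.4604, -0.1076, 0.0432]
tcp_rot: [[-0.935, -0.099, 0.34], [-0.091, 0.995, 0.038], [-0.342, 0.004, -0.94]]
contact_force: [-0.4, 0.8, -1.2]
gripper_width: 0.0004
gripper_force: 0.0
```

carry_out:
  rows:
    - [0,0,0,0,0,0,0]
    - [0,0,0,0,0,0,0]
    - [0,0,0,0,0,0,0]

```text
t: 29.07
position: [0.4658, -0.1089, 0.0495]
tcp_rot: [[-0.935, -0.101, 0.341], [-0.095, 0.995, 0.036], [-0.343, 0.001, -0.939]]
contact_force: [-0.4, 0.0, 0.2]
gripper_width: 0.0003
gripper_force: 0.0
```

```bash
python3 st.py; python3 lid.py
```

```text
29.0667 [ 0.4658 -0.1089  0.0495] 
 [[-0.9346 -0.101   0.341 ]
 [-0.0945  0.9949  0.0357]
 [-0.3428  0.0011 -0.9394]] [-0.3516  0.0159  0.2346] 0.00028566530193922996 [-0.4294 -0.5427  2.1166  0.1837  1.2681 -2.1296]
tcp box -0.11547196899082582 -0.001481349404062816 0.04946813374053982 yaw -3.0408240918068703
scene white 2254 x 280 380 y 180 298 mean 332.4 249.0
scene blue 571 x 283 377 y 205 309 mean 338.3 289.4
scene orange 1 x 321 321 y 246 246 mean 321.0 246.0
scene yellow 1 x 302 302 y 227 227 mean 302.0 227.0
top white 1799 x 336 401 y 121 189 mean 370.1 150.6
top orange 5 x 366 375 y 168 169 mean 369.2 168.8
```

carry_out:
  rows:
    - [0,0,0,7,1,-2,0]
    - [0,0,0,14,1,-3,0]
    - [0,0,0,19,2,-3,0]
    - [0,0,0,22,2,-3,0]
    - [0,0,0,22,2,-3,0]

```text
t: 29.58
position: [0.4864, -0.1063, 0.0447]
tcp_rot: [[-0.935, -0.101, 0.339], [-0.094, 0.995, 0.037], [-0.341, 0.002, -0.94]]
contact_force: [-4.2, -0.2, 4.5]
gripper_width: 0.0003
gripper_force: 3.3
```

```bash
python3 st.py
```

```text
29.5833 [ 0.4864 -0.1063  0.0447] 
 [[-0.9352 -0.1013  0.3392]
 [-0.0944  0.9949  0.0368]
 [-0.3412  0.0024 -0.94  ]] [-4.2478 -0.2351  4.5433] 0.0003485834661435979 [-0.4013 -0.4728  2.0777  0.1772  1.2348 -2.1061]
tcp box -0.09476094728709017 -0.0010438350443484849 0.04467149737542998 yaw -3.041032365233852
```

carry_out:
  rows:
    - [0,0,0,2,0,0,0]
    - [0,0,0,4,0,0,0]
    - [0,0,0,4,0,0,0]
    - [0,0,0,4,0,0,0]

```text
t: 29.92
position: [0.4877, -0.1064, 0.0442]
tcp_rot: [[-0.937, -0.102, 0.334], [-0.095, 0.995, 0.037], [-0.336, 0.003, -0.942]]
contact_force: [-20.2, 1.0, 12.6]
gripper_width: 0.0002
gripper_force: 11.2
```

```bash
python3 st.py
```

```text
29.9167 [ 0.4877 -0.1064  0.0442] 
 [[-0.9371 -0.1015  0.334 ]
 [-0.0946  0.9948  0.037 ]
 [-0.336   0.0031 -0.9419]] [-20.19     1.0211  12.6124] 0.00019657658353712483 [-0.3984 -0.4626  2.0702  0.1741  1.2367 -2.1029]
tcp box -0.09341958960720931 -0.0012529111426920238 0.04422551705112926 yaw -3.040977025677975
```

Firm stop at 20 N. I back off and look at the clip from in front to measure its angle.

carry_out:
  rows:
    - [0,0,0,-15,-2,0,0]
    - [0,0,0,-30,-3,10,0]
    - [0,0,0,-30,-3,50,0]
    - [0,0,0,-30,-3,90,0]
    - [0,0,0,-30,-3,125,0]

```text
t: 30.33
position: [0.46, -0.1094, 0.1714]
tcp_rot: [[-0.935, -0.1, 0.341], [-0.093, 0.995, 0.036], [-0.343, 0.002, -0.939]]
contact_force: [0.3, 0.4, 0.5]
gripper_width: 0.0005
gripper_force: 0.0
```

carry_out:
  rows:
    - [0,0,0,15,2,35,0]
    - [0,0,0,50,5,60,0]
    - [0,0,0,85,9,68,0]
    - [0,0,0,112,12,68,0]
    - [0,0,0,120,13,68,0]

```text
t: 30.75
position: [0.5833, -0.0957, 0.2375]
tcp_rot: [[-0.934, -0.102, 0.341], [-0.095, 0.995, 0.037], [-0.343, 0.002, -0.939]]
contact_force: [-0.4, 0.8, -0.3]
gripper_width: 0.0006
gripper_force: 0.0
```

carry_out:
  rows:
    - [0,0,0,0,0,0,0]
    - [0,0,0,0,0,0,0]
    - [0,0,0,0,0,0,0]
    - [0,0,0,0,0,0,0]

```text
t: 31.08
position: [0.5792, -0.0968, 0.2378]
tcp_rot: [[-0.935, -0.1, 0.341], [-0.093, 0.995, 0.036], [-0.343, 0.002, -0.939]]
contact_force: [0.5, -0.2, -0.1]
gripper_width: 0.0001
gripper_force: 0.0
```

```bash
python3 st.py
cat > clip.py <<'E'
from h import *
np.set_printoptions(precision=4,suppress=True)
i=grab("wrist","wc%d"%(get_obs()["t"]*10));h=cv2.cvtColor(i["color"],cv2.COLOR_RGB2HSV).astype(int);H,s,V=h[...,0],h[...,1],h[...,2]
m=((H>4)&(H<20)&(s>190)&(V>90)).astype(np.uint8);m[275:]=0
c=max(cv2.findContours(m,cv2.RETR_EXTERNAL,cv2.CHAIN_APPROX_NONE)[0],key=cv2.contourArea)
x,y,w,hh=cv2.boundingRect(c);print("orange",x,y,w,hh,cv2.contourArea(c),cv2.approxPolyDP(c,2,True)[:,0].tolist())
def bx(p):
    t=p-[.5805,-.0953,0];return np.array([t@[.9945,.105,0],t@[-.105,.9945,0],t[2]])
print("cam",bx(np.array(i["T"])[:3,3]))
u=x+w/2
T=np.array(i["T"])
for v in(y,y+hh):
    print(v,[bx(onz(i,u,v,z)) for z in(.045,.083,.087)])
# lid front edge beside the clip: brightness column
for uu in(x-25,x+w+25): print([(v,*i["color"][v,int(uu)].tolist()) for v in range(max(0,y-15),y+hh+12,3)])
E
python3 clip.py
```

```text
31.0833 [ 0.5792 -0.0968  0.2378] 
 [[-0.9347 -0.0997  0.341 ]
 [-0.0931  0.995   0.0358]
 [-0.3429  0.0017 -0.9394]] [ 0.529  -0.1526 -0.076 ] 8.766291360162357e-05 [-0.3053 -0.2527  1.567   0.1374  1.5048 -1.9625]
tcp box -0.0014591651781099425 -0.0013962444083254883 0.23775430811562773 yaw -3.0423250513890494
orange 295 36 47 4 101.0 [[295, 39], [341, 36], [295, 36]]
cam [-0.1316 -0.0004  0.3628]
36 [array([-0.0837,  0.001 ,  0.045 ]), array([-0.0895,  0.0008,  0.083 ]), array([-0.0901,  0.0008,  0.087 ])]
40 [array([-0.0805,  0.0009,  0.045 ]), array([-0.0866,  0.0008,  0.083 ]), array([-0.0872,  0.0008,  0.087 ])]
[(21, 153, 125, 103), (24, 151, 123, 102), (27, 152, 124, 101), (30, 153, 126, 104), (33, 151, 124, 102), (36, 153, 126, 105), (39, 152, 125, 104), (42, 153, 127, 105), (45, 153, 125, 105), (48, 154, 128, 107), (51, 154, 127, 108)]
[(21, 152, 122, 102), (24, 152, 125, 104), (27, 153, 125, 105), (30, 153, 126, 106), (33, 152, 126, 105), (36, 152, 125, 104), (39, 152, 125, 103), (42, 156, 128, 107), (45, 155, 128, 107), (48, 154, 127, 106), (51, 155, 129, 109)]
```

Run:
```python
import cv2,glob
f=sorted(glob.glob("pics/wc*.png"))[-1];a=cv2.imread(f)[...,::-1]
for u in(318,260,380): print(u,[(v,*a[v,u].tolist()) for v in range(26,72,2 if u==318 else 4)])
```

```text
318 [(26, 152, 126, 102), (28, 152, 124, 103), (30, 153, 124, 103), (32, 153, 126, 105), (34, 126, 80, 53), (36, 194, 114, 42), (38, 200, 119, 39), (40, 124, 80, 53), (42, 120, 77, 52), (44, 121, 79, 55), (46, 120, 79, 56), (48, 174, 107, 56), (50, 211, 135, 56), (52, 139, 124, 110), (54, 184, 186, 180), (56, 213, 216, 209), (58, 215, 216, 210), (60, 213, 215, 208), (62, 214, 216, 210), (64, 213, 215, 210), (66, 215, 216, 211), (68, 213, 215, 209), (70, 213, 215, 210)]
260 [(26, 154, 125, 103), (30, 151, 124, 103), (34, 151, 124, 102), (38, 153, 125, 105), (42, 154, 127, 106), (46, 152, 125, 103), (50, 153, 126, 106), (54, 172, 173, 166), (58, 215, 216, 210), (62, 214, 216, 210), (66, 214, 216, 209), (70, 214, 216, 210)]
380 [(26, 153, 126, 106), (30, 152, 126, 104), (34, 153, 127, 104), (38, 152, 125, 103), (42, 152, 126, 105), (46, 153, 126, 104), (50, 153, 128, 107), (54, 197, 198, 192), (58, 213, 214, 208), (62, 214, 215, 210), (66, 214, 216, 210), (70, 214, 215, 210)]
```

Run:
```python
from h import *
np.set_printoptions(precision=4,suppress=True)
i=grab("wrist")
def bx(p):
    t=p-[.5805,-.0953,0];return t@[.9945,.105,0]
print("lid edge",bx(onz(i,260,53.3,.085)),bx(onz(i,380,53.3,.085)))
for z in (.045,.047,.05): print("lip outer",bx(onz(i,318,33.6,z)),"lip/face boundary",bx(onz(i,318,39.3,z)))
for ph in(0,.05,.1,.2,.4): print(ph,"pred end-front rel lid edge",-2-.038*1e3*np.sin(ph)-2)
```

```text
lid edge -0.07716265124279997 -0.07656817621798075
lip outer -0.08552803394095426 lip/face boundary -0.0808648078094373
lip outer -0.08581752415554933 lip/face boundary -0.08118362878436264
lip outer -0.08625175947744201 lip/face boundary -0.08166186024675057
0 pred end-front rel lid edge -4.0
0.05 pred end-front rel lid edge -5.899208432285777
0.1 pred end-front rel lid edge -7.79366983257947
0.2 pred end-front rel lid edge -11.549434570212327
0.4 pred end-front rel lid edge -18.79789700772872
```

The clip's lower end has a raised lip, which explains the two contact depths. The face just above it sits 4–5 mm in front of the lid edge, against 4 mm expected at angle 0, so the clip is at its stop. Next a quick difference check of the rest of the scene before handing in.

```bash
python3 - <<'E'
from h import *
a=cv2.imread("pics/top0.png");b=cv2.cvtColor(grab("top")["color"],cv2.COLOR_RGB2BGR)
d=cv2.absdiff(a,b).max(2)>50
for n,(x0,x1,y0,y1) in dict(knife=(230,258,145,212),spoon=(183,208,140,202),mug=(210,240,102,142),B=(265,350,203,222),C=(222,242,218,300),green=(402,422,173,193),black=(450,470,175,195),cruet=(418,460,100,134),jarspot=(444,462,143,160)).items(): print(n,int(d[y0:y1,x0:x1].sum()))
E
python3 st.py
```

```text
knife 6
spoon 0
mug 0
B 4
C 0
green 85
black 0
cruet 6
jarspot 102
31.2333 [ 0.5795 -0.0968  0.2381] 
 [[-0.9345 -0.0997  0.3417]
 [-0.0931  0.995   0.0357]
 [-0.3436  0.0015 -0.9391]] [ 0.4228  0.9543 -0.4196] 0.00041545642484813787 [-0.3052 -0.2525  1.5664  0.1375  1.5045 -1.9623]
tcp box -0.0011547960905170897 -0.0014348737298378886 0.23811397553542113 yaw -3.0422889076398607
```

Run:
```python
import cv2,numpy as np
from h import *
def g(a):
    h=cv2.cvtColor(a,cv2.COLOR_BGR2HSV).astype(int);return (h[...,0]>50)&(h[...,0]<80)&(h[...,1]>150)&(h[...,2]>70)
for n,(x0,x1,y0,y1) in dict(scene=(262,298,268,302),top=(398,428,168,198)).items():
    for a in(cv2.imread(f"pics/{n}0.png"),cv2.cvtColor(grab(n)["color"],cv2.COLOR_RGB2BGR)):
        y,x=np.nonzero(g(a)[y0:y1,x0:x1]);print(n,len(x),x.mean()+x0 if len(x) else 0,y.mean()+y0 if len(x) else 0)
```

```text
scene 144 278.1111111111111 282.40972222222223
scene 140 278.1357142857143 282.3285714285714
top 27 411.6666666666667 182.48148148148147
top 27 412.3333333333333 182.25925925925927
```

The green jar hasn't moved; only a shadow changed. Handing in.

```bash
python3 -c "
from plant import *
print(sign_off())"
```

```text
the job is handed in; nothing more can be done
None
```

I pried the lid open with the small knife and laid the knife back on its original spot, stood the yellow-capped jar on the pad, shut the lid and pressed the clip down to its stop; handed in at about 31 s with nothing else found moved, though no verdict came back.

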